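# Put the clay tools back on their outline pads

## Task

Class is over: put the four tools away, each lying on the wooden pad whose dark inlay has the shape of its foot - the wooden pattern stamp upright on the square, the tin ring cutter flat on the disc, the glaze test tile flat, glazed side up, on the oblong, and the little wooden roller along the slim round-ended strip. Each tool must end centred in its outline and lined up with it, let go and lying still. Do not push the students' clay ring and small clay pot about.

Things in the scene. Friction and masses are not known exactly. Their poses are not given: they have to be found in the camera images.
- stamp_mid (a point): pattern stamp: a wooden cube-like block 34 x 34 mm with a thin reddish rubber foot, 32 mm high, topped by a round wooden knob 22 mm across that reaches up to 58 mm; stands upright; can be taken by the knob. Origin: on its upright axis, half-way up (29 mm above its foot). x and y run along the block's sides, z up.
- cutter_mid (a point): plain tin ring cutter, 48 mm across its slightly rolled upper rim (44 mm below), 22 mm high, lying flat; take it across its full width. Origin: centre, 11 mm above its underside. z up; its yaw has no meaning.
- tile_mid (a point): glaze test tile: a small oblong terracotta slab with blue glaze on top, 34 mm (its x) by 50 mm (its y), 7 to 9 mm thick, lying flat. Origin: centre, 4 mm above its underside. z up.
- roller_mid (a point): little turned wooden roller lying on its side, 118 mm long along its y, at most 18 mm thick; the thick handle is the half towards -y, the roller head the half towards +y. Origin: middle of its length, on its axis, 9 mm above the surface. It may roll slightly about y.
- square_pad_top (a point): pad of pale plywood, 4 mm thick, fixed to the table, with small brass pins at its corners and a dark felt inlay, flush with its top, a square of 50 x 50 mm (pad 66 x 66 mm); for the stamp. x and y along its sides. Origin: centre of the inlay, on the pad's top face.
- round_pad_top (a point): pad of pale plywood, 4 mm thick, fixed to the table, with small brass pins at its corners and a dark felt inlay, flush with its top, a disc 64 mm across (pad 80 x 80 mm); for the ring cutter. Origin: centre of the inlay, on the pad's top face.
- oblong_pad_top (a point): pad of pale plywood, 4 mm thick, fixed to the table, with small brass pins at its corners and a dark felt inlay, flush with its top, an oblong of 50 mm (x) by 66 mm (y) (pad 66 x 82 mm); for the tile, long side along y. Origin: centre of the inlay, on the pad's top face.
- slot_pad_top (a point): pad of pale plywood, 4 mm thick, fixed to the table, with small brass pins at its corners and a dark felt inlay, flush with its top, a slim round-ended strip 34 mm (x) by 134 mm (y) (pad 50 x 150 mm); for the roller, lengthwise along y, either way round. Origin: centre of the inlay, on the pad's top face.
- clay_ring_mid (a point): student's ring of grey clay, 52 x 54 mm, 32 mm high, loose on the table; to be left where it is. Origin: centre, 15 mm up.
- small_pot_mid (a point): student's small grey pinch pot, 58 x 64 mm, 36 mm high, loose on the table; to be left where it is. Origin: centre, 18 mm up.

How it is judged:
By the outcome, as a careful person would: the job done as asked, in the order asked, and still so for the second after the job is handed in, with the robot touching nothing.
It also fails if it takes over 96 s, if anything falls off the work surface, if the arm or the gripper's body presses on something with over 40 N, if the wrist force passes 120 N, or if a joint passes its speed limit or range.

## Robot

A 6-joint arm with a two-finger parallel gripper is mounted at the origin on the work surface; the furniture and walls round the work are solid. World frame = base frame: x ahead of the robot, y to its left, z up, the work surface at z = 0. Lengths are in mm, angles in rad, forces in N, time in s.
With the tool pointing down it reaches from about 350 to 950 mm from the base axis. Payload 17.4 kg.
Tool frame: the origin (TCP) lies midway between the tips of the shut fingers; the grasp point (between the pads) lies 19 mm behind it (bot.grip_depth is the distance from the TCP to the grasp point, in mm); z points along the fingers, x is the direction in which the jaws open and shut, and the axes are right-handed (so a half turn about z gives the same grasp; the last joint's range is limited). The gripper opens to 93 mm and grips with 3 to 60 N. Pads are 15 mm wide; open, the fingers measure 128 mm over their backs; the gripper's body (75 mm by 188 mm) begins 65 mm behind the grasp point.
Start: joints at [-1.321, 0.116, 1.442, -0, 1.584, -0.038], TCP at [191.585, -647.246, 218.646] pointing down, gripper open.
Joint ranges: [-2.83, 2.83], [-0.83, 2.19], [0.07, 2.5], [-1.14, 4.28], [0.01, 3], [-2.97, 2.97]. Speed limits (rad/s): [1.89, 1.89, 2.22, 3.14, 3.14, 3.14].

## Interface

Orientations are given as a unit quaternion [w, x, y, z].
In Python, from cell import bot gives the robot as it stands.
- The arm moves only by the tool move_arm, never from a script. Its argument "motion" is a list of rows, each an object of numbers: "fingers": the closure, from 0 (fully open) to 1 (shut); "tx", "ty", "tz": the shift along the tool's x, y, z in cm; "rx", "ry", "rz": the turn, a rotation vector about the tool's x, y, z in rad. A call has 1 to 10 rows; each row is the pose to reach, as a shift and turn from the pose measured when the call began, along the tool's axes at that moment; what a row does not reach only later rows make up. A row lasts 1/12 s, in which the tool goes at most 41.7 mm and 7.16 degrees, less where a joint would pass 70% of its speed; a pose out of reach is approached as far as the arm can. A call with a gripper value outside its range is refused whole. The fingers move at their own pace and stop on an object; "grip_force" is the grip in N (left out, the last holds). Time passes only in rows, so rows that repeat a pose let the fingers close. It gives the time, the measured TCP pose, the force and the opening at its end, in the units of the state.
- bot.read_state(): the state, without advancing time (a new reading comes with each control period).
- bot.snapshot(name): name is "scene" or "top" or "wrist"; returns a dict with "frame" (480x640x3 uint8, blue, green, red), "intrinsics" (3x3 intrinsics, pixels), "R" (3x3) and "t" (3): a world point X has camera coordinates R X + t. Camera axes: x right, y down, z forward; pixel columns grow to the right and rows downward; lengths in mm; the calibration is good to about 2 mm. The wrist camera is an equidistant fisheye: a pixel r from the principal point sees the ray r / f radians off the axis. A picture is of the moment at which its call begins. There is no depth.
- bot.job_done(): hands the job in, once; it reports no verdict.
The state is a dict: "time_s": time; "joint_pos": joint angles; "qd": joint speeds; "joint_efforts": joint torques, N m; "ee_pos": TCP position; "eef_rot": TCP orientation; "contact_force": force on the tool from outside, world axes, zero at the start; "moment": the same for the moment, N m; "gripper_width": opening from 0.0 (shut) to 1.0 (fully open).
Only numpy, scipy, OpenCV 4.12 (cv2) and the standard library are available. Lean on these libraries where they do the work, as an engineer would, in place of code of your own. Each camera call takes 0.05 s, during which the arm holds its last target. There are 200 camera calls.

## Working session

There is one attempt and no reset: what is moved stays moved. The work goes in short steps, Python scripts to look and compute and a tool call to move; the robot and the scene stay as the last step left them, time stands still between calls to the robot, and variables do not carry over. Pictures are saved under pics/ and viewed, about 12 in all and at most 16, crops included, and the job is handed in when it is done.

Besides the shell and the picture viewer there is one more tool, called after "Call:" as a command line: name --argument value ..., lists and objects as JSON in quotes. move_arm: Moves the arm, as the interface text tells. Its arguments: {"type":"object","properties":{"motion":{"type":"array","items":{"type":"object","properties":{"fingers":{"type":"number"},"tx":{"type":"number"},"ty":{"type":"number"},"tz":{"type":"number"},"rx":{"type":"number"},"ry":{"type":"number"},"rz":{"type":"number"}}}},"grip_force":{"type":"number"}},"required":["motion"]}

```bash
mkdir -p pics; ls; cat > h.py <<'E'
import numpy as np, cv2, json
from scipy.spatial.transform import Rotation as R
from cell import bot
def shot(n,f):
    s=bot.snapshot(n); cv2.imwrite(f'pics/{f}.png',s['frame']); np.savez(f'pics/{f}.npz',K=s['intrinsics'],R=s['R'],t=s['t']); return s
def pix2w(f,uv,z,fish=False):
    d=np.load(f'pics/{f}.npz'); K,Rm,t=d['K'],d['R'],d['t']
    out=[]
    for u,v in uv:
        x=(u-K[0,2])/K[0,0]; y=(v-K[1,2])/K[1,1]
        if fish:
            th=np.hypot(x,y); k=np.sin(th)/th if th>1e-9 else 1; r=np.array([x*k,y*k,np.cos(th)])
        else: r=np.array([x,y,1])
        c=-Rm.T@t; w=Rm.T@r; out.append(c+w*(z-c[2])/w[2])
    return np.array(out)
def tool():
    s=bot.read_state(); q=s['eef_rot']; return np.array(s['ee_pos']),R.from_quat([q[1],q[2],q[3],q[0]]),s
def go(p,yaw):
    """shift (cm, tool axes) and turn to TCP p, pointing down with jaw axis at world yaw (mod pi)"""
    P,Q,s=tool(); d=Q.inv().apply(np.array(p)-P)/10
    best=None
    for k in(-1,0,1,2):
        T=R.from_euler('z',yaw+k*np.pi)*R.from_euler('x',np.pi)
        rv=(Q.inv()*T).as_rotvec()
        if best is None or np.linalg.norm(rv)<np.linalg.norm(best)-1e-6: best=rv
    print('t',d.round(2),'r',best.round(3),'j6',round(s['joint_pos'][5],2))
E
python3 - <<'E'
from h import *
for n in('top','scene','wrist'):
    s=shot(n,n+'0'); print(n,s['intrinsics'].tolist(),(-s['R'].T@s['t']).round(0))
P,Q,s=tool(); print(s)
E
```

```text
pics
top [[489.0147880808085, 0.0, 319.8582315186198], [0.0, 489.0147880808085, 236.43276421924057], [0.0, 0.0, 1.0]] [ 322.   -6. 1177.]
scene [[565.4511396472667, 0.0, 322.70556446352595], [0.0, 565.4511396472667, 237.7061506026441], [0.0, 0.0, 1.0]] [-422.  490.  932.]
wrist [[371.64829954431775, 0.0, 322.3456424005577], [0.0, 371.64829954431775, 240.36362892662822], [0.0, 0.0, 1.0]] [ 263. -625.  384.]
{'time_s': 0.15, 'joint_pos': array([-1.32081080e+00,  1.16345291e-01,  1.44214262e+00, -6.68554194e-06,
        1.58396643e+00, -3.77919351e-02]), 'qd': array([ 0.00067916, -0.00029648, -0.0026196 , -0.00025061, -0.00211014,
       -0.00010192]), 'joint_efforts': array([ 1.46740495e-03, -7.21759629e+01, -6.22947335e+01,  7.79301510e-02,
        2.24662211e-02, -4.67593316e-05]), 'ee_pos': array([ 191.53470867, -647.08802745,  218.0762001 ]), 'eef_rot': array([-2.68079298e-04,  8.01193318e-01, -5.98405449e-01, -3.37304396e-04]), 'contact_force': array([0.365314  , 0.86875179, 0.46683241]), 'moment': array([-0.05190115,  0.00684562, -0.01249928]), 'gripper_width': 1.0003827009048236}
```

View pics/top0.png

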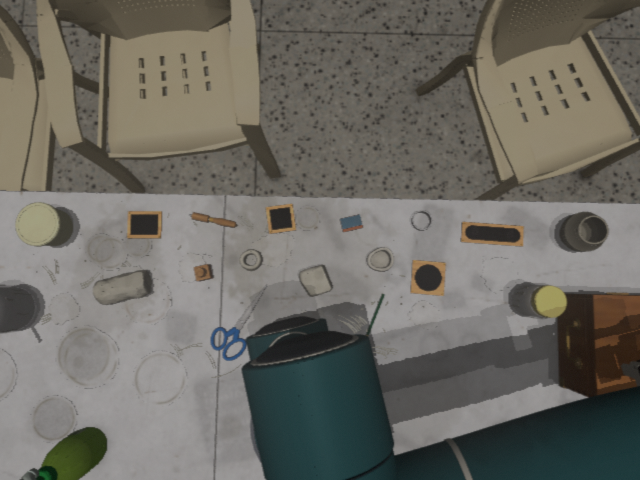

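View pics/scene0.png

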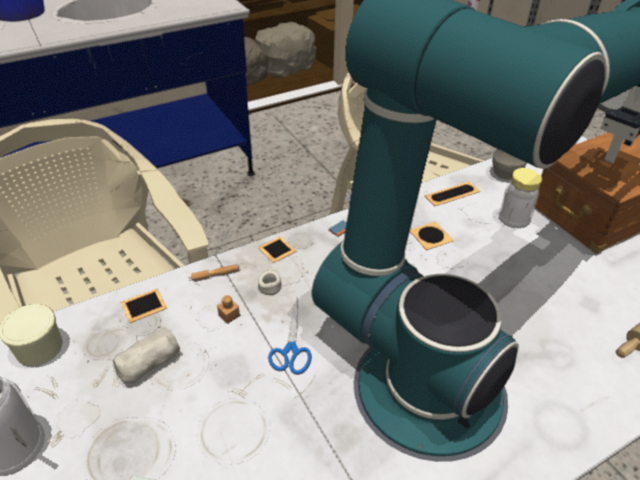

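```bash
python3 - <<'E'
from h import *
im=cv2.imread('pics/top0.png')
a=cv2.resize(im[196:296,125:325],None,fx=4,fy=4,interpolation=cv2.INTER_CUBIC)
b=cv2.resize(im[196:301,330:530],None,fx=4,fy=4,interpolation=cv2.INTER_CUBIC)
cv2.imwrite('pics/ca.png',a);cv2.imwrite('pics/cb.png',b)
# dark inlays
g=cv2.cvtColor(im,cv2.COLOR_BGR2GRAY)
for n,(u,v) in dict(oblong=(144,224),square=(281,218),round=(428,277),slot=(492,233)).items():
    w=40; big=cv2.resize(g[v-w:v+w,u-w:u+w],None,fx=8,fy=8,interpolation=cv2.INTER_CUBIC)
    m=(big<60).astype(np.uint8); nl,l,st,ce=cv2.connectedComponentsWithStats(m)
    k=l[8*w,8*w]; c=cv2.findContours((l==k).astype(np.uint8),0,2)[0][0]
    pts=(c[:,0]+.5)/8-.5+[u-w,v-w]
    W=pix2w('top0',pts,4)[:,:2].astype(np.float32)
    M=cv2.moments(W[:,None]); r=cv2.minAreaRect(W)
    print(n,k,np.round([M['m10']/M['m00'],M['m01']/M['m00']],1),np.round(r[0],1),np.round(r[1],1),round(r[2],1))
E
```

```text
oblong 7 [461.8 418.3] [461.9 418.4] [47.2 63.9] 1.2
square 3 [483.7  89.2] [483.9  89. ] [48.7 48.2] 9.3
round 1 [ 348.3 -267.7] [ 348.1 -267.8] [60.8 60.9] 45.6
slot 11 [ 457.3 -423.6] [ 457.2 -423.9] [130.1  33.1] 86.9
```

View pics/ca.png

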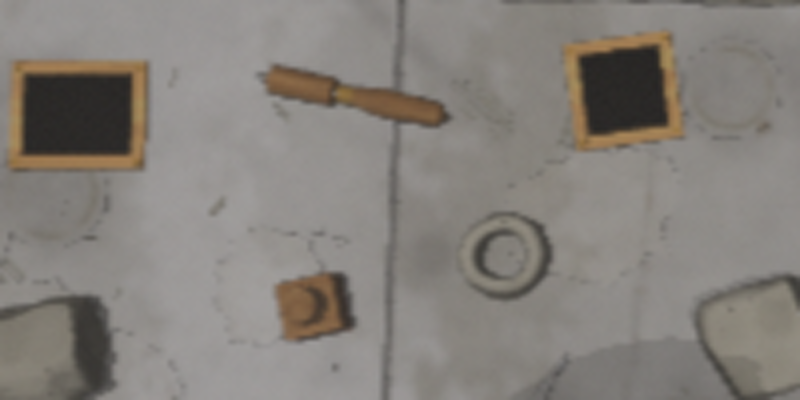

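View pics/cb.png

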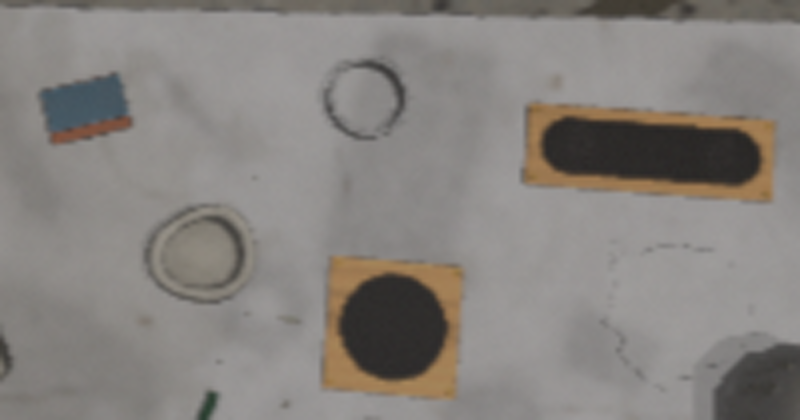

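```bash
python3 - <<'E'
from h import *
A=lambda p:[( (x+.5)/4-.5+125,(y+.5)/4-.5+196) for x,y in p]
B=lambda p:[( (x+.5)/4-.5+330,(y+.5)/4-.5+196) for x,y in p]
np.set_printoptions(precision=1,suppress=True)
print('knob',pix2w('top0',A([(302,306)]),56))
c=pix2w('top0',A([(276,286),(334,275),(345,327),(287,340)]),30);print('block',c.mean(0),np.diff(c,axis=0))
c=pix2w('top0',A([(262,78),(447,117)]),9);print('roller',c.mean(0),c[1]-c[0],np.linalg.norm(c[1]-c[0]))
c=pix2w('top0',B([(40,90),(119,73),(131,121),(52,143)]),8);print('tile',c.mean(0),np.diff(c,axis=0))
print('cutter',pix2w('top0',B([(365,98)]),21))
print('ring',pix2w('top0',A([(505,255)]),30),'pot',pix2w('top0',B([(201,253)]),34))
d=np.load('pics/wrist0.npz');P,Q,s=tool();Rm=d['R'];print('camaxis',Rm[2],Rm[0],(Q.as_matrix()))
go([450,-250,300],-0.5)
E
```

```text
knob [[348.  264.8  56. ]]
block [348.1 266.1  30. ] [[  7.1 -33.6   0. ]
 [-30.2  -7.8   0. ]
 [ -8.3  33.5   0. ]]
roller [474.8 250.4   9. ] [ -21.3 -112.3    0. ] 114.27509905373229
tile [476.4 -81.5   8. ] [[ 11.4 -47.5   0. ]
 [-29.   -7.6   0. ]
 [-14.3  47.4   0. ]]
cutter [[ 483.5 -247.4   21. ]]
ring [[380.9 153.5  30. ]] pot [[ 388.2 -148.7   34. ]]
camaxis [-0.3 -0.1 -1. ] [ 0.3 -1.  -0. ] [[ 0.3 -1.  -0. ]
 [-1.  -0.3  0. ]
 [-0.  -0.  -1. ]]
t [-30.8 -36.   -8.2] r [-0.   0.  -0.8] j6 -0.04
```

Call:
move_arm --motion '[{"tx": -4, "ty": -4, "tz": -6}, {"tx": -31, "ty": -36, "tz": -8, "rz": -0.8}, {"tx": -31, "ty": -36, "tz": -8, "rz": -0.8}, {"tx": -31, "ty": -36, "tz": -8, "rz": -0.8}, {"tx": -31, "ty": -36, "tz": -8, "rz": -0.8}, {"tx": -31, "ty": -36, "tz": -8, "rz": -0.8}, {"tx": -31, "ty": -36, "tz": -8, "rz": -0.8}, {"tx": -31, "ty": -36, "tz": -8, "rz": -0.8}, {"tx": -31, "ty": -36, "tz": -8, "rz": -0.8}, {"tx": -31, "ty": -36, "tz": -8, "rz": -0.8}]'

```text
invalid input
```

```bash
python3 - <<'E'
from h import *
P,Q,s=tool();print(P,s['time_s']);go([460,60,250],0.2);go([348,265,130],0.21)
E
```

```text
[ 191.53470867 -647.08802745  218.0762001 ] 0.15
t [-60.18 -45.81  -3.14] r [-1.000e-03  1.000e-03 -1.483e+00] j6 -0.04
t [-83.01 -40.89   8.88] r [-1.000e-03  1.000e-03 -1.493e+00] j6 -0.04
```

Call:
move_arm --motion '[{"tx": -4, "ty": -4, "tz": -6, "rx": 0, "ry": 0, "rz": 0, "fingers": 0}, {"tx": -31, "ty": -36, "tz": -8, "rx": 0, "ry": 0, "rz": -0.8, "fingers": 0}]'

```text
time_s: 0.32
ee_pos: [226.8, -588.3, 255.7]
eef_rot: [0.0, 0.836, -0.549, 0.0]
contact_force: [-0.1, 0.1, 2.0]
gripper_width: 1.002
```

```bash
python3 - <<'E'
from h import *
go([460,60,260],0.2)
E
```

```text
t [-50.28 -47.11  -0.47] r [ 1.000e-03 -0.000e+00 -1.363e+00] j6 -0.08
```

Call:
move_arm --motion '[{"tx": -50, "ty": -47, "tz": -0.5, "rx": 0, "ry": 0, "rz": -1.36, "fingers": 0}, {"tx": -50, "ty": -47, "tz": -0.5, "rx": 0, "ry": 0, "rz": -1.36, "fingers": 0}, {"tx": -50, "ty": -47, "tz": -0.5, "rx": 0, "ry": 0, "rz": -1.36, "fingers": 0}, {"tx": -50, "ty": -47, "tz": -0.5, "rx": 0, "ry": 0, "rz": -1.36, "fingers": 0}, {"tx": -50, "ty": -47, "tz": -0.5, "rx": 0, "ry": 0, "rz": -1.36, "fingers": 0}, {"tx": -50, "ty": -47, "tz": -0.5, "rx": 0, "ry": 0, "rz": -1.36, "fingers": 0}, {"tx": -50, "ty": -47, "tz": -0.5, "rx": 0, "ry": 0, "rz": -1.36, "fingers": 0}, {"tx": -50, "ty": -47, "tz": -0.5, "rx": 0, "ry": 0, "rz": -1.36, "fingers": 0}, {"tx": -50, "ty": -47, "tz": -0.5, "rx": 0, "ry": 0, "rz": -1.36, "fingers": 0}, {"tx": -50, "ty": -47, "tz": -0.5, "rx": 0, "ry": 0, "rz": -1.36, "fingers": 0}]'

```text
time_s: 1.15
ee_pos: [369.1, -193.4, 257.7]
eef_rot: [0.0, 0.999, 0.049, 0.0]
contact_force: [0.7, 0.1, 0.7]
gripper_width: 1.004
```

```bash
python3 - <<'E'
from h import *
P,Q,s=tool();print(P,s['time_s']);go([460,60,260],0.2);go([348,265,130],0.21)
shot('wrist','w1')
E
```

```text
[ 369.08110517 -193.39433445  257.66339151] 1.15
t [ 11.52 -24.33  -0.25] r [ 0.001 -0.    -0.102] j6 -0.64
t [  2.37 -45.84  12.73] r [ 0.001 -0.    -0.112] j6 -0.64
```

Call:
move_arm --motion '[{"tx": 8, "ty": -22, "tz": 0, "rx": 0, "ry": 0, "rz": -0.11, "fingers": 0}, {"tx": 8, "ty": -22, "tz": 0, "rx": 0, "ry": 0, "rz": -0.11, "fingers": 0}, {"tx": 8, "ty": -22, "tz": 0, "rx": 0, "ry": 0, "rz": -0.11, "fingers": 0}, {"tx": 8, "ty": -22, "tz": 0, "rx": 0, "ry": 0, "rz": -0.11, "fingers": 0}, {"tx": 2.4, "ty": -45.8, "tz": 12, "rx": 0, "ry": 0, "rz": -0.11, "fingers": 0}, {"tx": 2.4, "ty": -45.8, "tz": 12, "rx": 0, "ry": 0, "rz": -0.11, "fingers": 0}, {"tx": 2.4, "ty": -45.8, "tz": 12, "rx": 0, "ry": 0, "rz": -0.11, "fingers": 0}, {"tx": 2.4, "ty": -45.8, "tz": 12, "rx": 0, "ry": 0, "rz": -0.11, "fingers": 0}, {"tx": 2.4, "ty": -45.8, "tz": 12, "rx": 0, "ry": 0, "rz": -0.11, "fingers": 0}, {"tx": 2.4, "ty": -45.8, "tz": 12, "rx": 0, "ry": 0, "rz": -0.11, "fingers": 0}]'

```text
time_s: 2.03
ee_pos: [358.8, 196.6, 167.6]
eef_rot: [-0.001, 0.994, 0.111, 0.001]
contact_force: [1.1, -0.2, 0.7]
gripper_width: 1.0
```

```bash
python3 - <<'E'
from h import *
P,Q,s=tool();print(P,s['time_s'],Q.apply([1,0,0]));go([348,265,130],0.21)
shot('wrist','w2')
E
```

```text
[358.77341943 196.55558724 167.61004556] 2.0333 [0.97529934 0.22087157 0.0026346 ]
t [ 0.45 -6.91  3.77] r [-0.001 -0.003  0.013] j6 0.22
```

Call:
move_arm --motion '[{"tx": 0.4, "ty": -6.9, "tz": 3.8, "rx": 0, "ry": 0, "rz": 0, "fingers": 0}, {"tx": 0.4, "ty": -6.9, "tz": 3.8, "rx": 0, "ry": 0, "rz": 0, "fingers": 0}, {"tx": 0.4, "ty": -6.9, "tz": 3.8, "rx": 0, "ry": 0, "rz": 0, "fingers": 0}, {"tx": 0.4, "ty": -6.9, "tz": 3.8, "rx": 0, "ry": 0, "rz": 0, "fingers": 0}]'

```text
time_s: 2.42
ee_pos: [343.6, 270.5, 125.2]
eef_rot: [-0.0, 0.993, 0.115, -0.002]
contact_force: [0.1, -0.8, 0.3]
gripper_width: 1.001
```

```bash
python3 - <<'E'
from h import *
P,Q,s=tool();print(P,s['time_s'],Q.apply([1,0,0]))
shot('wrist','w3')
E
```

```text
[343.6294258  270.53433993 125.16685006] 2.4167 [ 0.97367931  0.22789023 -0.00382732]
```

View pics/w3.png

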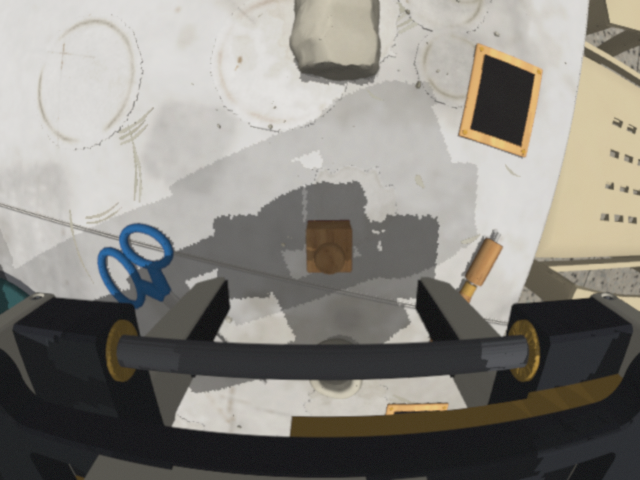

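```bash
python3 - <<'E'
from h import *
im=cv2.imread('pics/w3.png')
cv2.imwrite('pics/c3.png',cv2.resize(im[205:285,290:370],None,fx=7,fy=7,interpolation=cv2.INTER_CUBIC))
P,Q,s=tool();print(P)
for z in (52,58): print(pix2w('w3',[(329,257)],z,True))
# where does TCP project
d=np.load('pics/w3.npz'); 
def proj(X):
    c=d['R']@X+d['t']; th=np.arctan2(np.hypot(c[0],c[1]),c[2]); k=d['K'][0,0]*th/np.hypot(c[0],c[1]); return c[:2]*k+d['K'][:2,2]
print(proj(P),proj(np.array([348,265,58.])))
E
```

```text
[344.41167488 269.72225122 126.27379399]
[[350.11937803 269.00980739  52.        ]]
[[349.59070399 270.85829871  58.        ]]
[319.9906863  299.65163139] [324.606125  264.6633622]
```

View pics/c3.png

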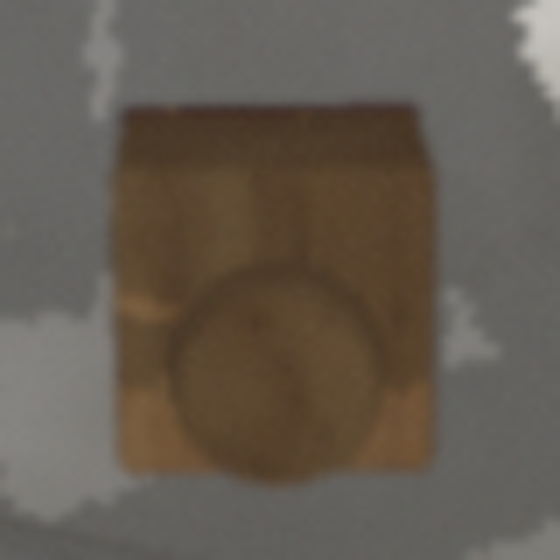

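```bash
python3 - <<'E'
from h import *
F=lambda p:[((x+.5)/7-.5+290,(y+.5)/7-.5+205) for x,y in p]
print(pix2w('w3',F([(278,377)]),50,True),pix2w('w3',F([(278,377)]),55,True))
c=pix2w('w3',F([(115,165),(435,165),(432,470),(122,470)]),32,True);print(c,c.mean(0))
e=c[1]-c[0]+c[2]-c[3];print('yaw',np.arctan2(e[1],e[0]),np.linalg.norm(np.diff(c,axis=0),axis=1))
go([348,267,90],np.arctan2(e[1],e[0]));P,Q,s=tool();print(P,s['time_s'])
E
```

```text
[[350.72419583 267.44267788  50.        ]] [[350.27475229 269.00279439  55.        ]]
[[330.77240913 280.18056781  32.        ]
 [362.71053502 287.70470264  32.        ]
 [370.69427899 255.44908296  32.        ]
 [338.67255396 247.94137433  32.        ]] [350.71244427 267.81893193  32.        ]
yaw 0.2308309032598898 [32.81244413 33.22898085 32.89006784]
t [0.3  0.35 3.63] r [-0.002  0.002 -0.002] j6 0.38
[344.41167488 269.72225122 126.27379399] 2.4667
```

```bash
python3 - <<'E'
from h import *
go([350,267,10],0.231)
E
```

```text
t [ 0.51  0.41 11.63] r [-0.002  0.002 -0.002] j6 0.38
```

Call:
move_arm --motion '[{"tx": 0.5, "ty": 0.4, "tz": 4, "rx": 0, "ry": 0, "rz": 0, "fingers": 0}, {"tx": 0.5, "ty": 0.4, "tz": 8, "rx": 0, "ry": 0, "rz": 0, "fingers": 0}, {"tx": 0.5, "ty": 0.4, "tz": 10.5, "rx": 0, "ry": 0, "rz": 0, "fingers": 0}, {"tx": 0.5, "ty": 0.4, "tz": 11.6, "rx": 0, "ry": 0, "rz": 0, "fingers": 0}, {"tx": 0.5, "ty": 0.4, "tz": 11.6, "rx": 0, "ry": 0, "rz": 0, "fingers": 0}, {"tx": 0.5, "ty": 0.4, "tz": 11.6, "rx": 0, "ry": 0, "rz": 0, "fingers": 1}, {"tx": 0.5, "ty": 0.4, "tz": 11.6, "rx": 0, "ry": 0, "rz": 0, "fingers": 1}, {"tx": 0.5, "ty": 0.4, "tz": 11.6, "rx": 0, "ry": 0, "rz": 0, "fingers": 1}, {"tx": 0.5, "ty": 0.4, "tz": 11.6, "rx": 0, "ry": 0, "rz": 0, "fingers": 1}, {"tx": 0.5, "ty": 0.4, "tz": 11.6, "rx": 0, "ry": 0, "rz": 0, "fingers": 1}]' --grip_force 20

```text
time_s: 3.3
ee_pos: [350.3, 267.3, 11.2]
eef_rot: [-0.001, 0.993, 0.114, -0.001]
contact_force: [0.1, -0.1, 0.7]
gripper_width: 0.691
```

```bash
python3 - <<'E'
from h import *
P,Q,s=tool();print(P,s['time_s'],s['gripper_width'],s['contact_force'])
go([484,89,90],0.162);go([370,260,90],0.231)
E
```

```text
[350.32295223 267.34550857  11.23398115] 3.3 0.6908622797586388 [ 0.11110203 -0.09838196  0.72346101]
t [ 8.97 20.38 -7.93] r [-0.002  0.001  0.067] j6 0.36
t [ 1.74  1.14 -7.88] r [-0.002  0.001 -0.002] j6 0.36
```

Fingers close slowly (about 0.07 per row); keep closing.

Call:
move_arm --motion '[{"tx": 0, "ty": 0, "tz": 0, "rx": 0, "ry": 0, "rz": 0, "fingers": 1}, {"tx": 0, "ty": 0, "tz": 0, "rx": 0, "ry": 0, "rz": 0, "fingers": 1}, {"tx": 0, "ty": 0, "tz": 0, "rx": 0, "ry": 0, "rz": 0, "fingers": 1}, {"tx": 0, "ty": 0, "tz": 0, "rx": 0, "ry": 0, "rz": 0, "fingers": 1}, {"tx": 0, "ty": 0, "tz": 0, "rx": 0, "ry": 0, "rz": 0, "fingers": 1}, {"tx": 0, "ty": 0, "tz": 0, "rx": 0, "ry": 0, "rz": 0, "fingers": 1}, {"tx": 0, "ty": 0, "tz": 0, "rx": 0, "ry": 0, "rz": 0, "fingers": 1}]' --grip_force 20

```text
time_s: 3.88
ee_pos: [350.3, 267.3, 11.2]
eef_rot: [-0.001, 0.993, 0.114, -0.001]
contact_force: [-0.4, 0.3, 0.2]
gripper_width: 0.364
```

```bash
python3 - <<'E'
from h import *
P,Q,s=tool();print(P,s['time_s'],s['gripper_width'],s['gripper_width']*93)
go([484,89,90],0.162)
E
```

```text
[350.2610803  267.33956691  11.19179599] 3.8833 0.3640259065183699 33.8544093062084
t [ 8.97 20.39 -7.93] r [-0.002  0.001  0.067] j6 0.36
```

Call:
move_arm --motion '[{"tx": 0, "ty": 0, "tz": -4, "rx": 0, "ry": 0, "rz": 0, "fingers": 1}, {"tx": 2, "ty": 4, "tz": -7, "rx": 0, "ry": 0, "rz": 0.03, "fingers": 1}, {"tx": 9, "ty": 20.4, "tz": -7, "rx": 0, "ry": 0, "rz": 0.067, "fingers": 1}, {"tx": 9, "ty": 20.4, "tz": -7, "rx": 0, "ry": 0, "rz": 0.067, "fingers": 1}, {"tx": 9, "ty": 20.4, "tz": -7, "rx": 0, "ry": 0, "rz": 0.067, "fingers": 1}, {"tx": 9, "ty": 20.4, "tz": -7, "rx": 0, "ry": 0, "rz": 0.067, "fingers": 1}, {"tx": 9, "ty": 20.4, "tz": -5, "rx": 0, "ry": 0, "rz": 0.067, "fingers": 1}, {"tx": 9, "ty": 20.4, "tz": -5, "rx": 0, "ry": 0, "rz": 0.067, "fingers": 1}, {"tx": 9, "ty": 20.4, "tz": -5, "rx": 0, "ry": 0, "rz": 0.067, "fingers": 1}]'

```text
time_s: 4.63
ee_pos: [484.0, 88.0, 59.6]
eef_rot: [-0.001, 0.997, 0.08, -0.002]
contact_force: [-0.0, -0.4, -0.8]
gripper_width: 0.364
```

```bash
python3 - <<'E'
from h import *
P,Q,s=tool();print(P,s['time_s'],s['gripper_width'],s['joint_pos'].round(2))
w=shot('wrist','w4');go([484,89,16],0.162)
cv2.imwrite('pics/c4.png',cv2.resize(w['frame'][190:430,190:450],None,fx=3,fy=2.5,interpolation=cv2.INTER_CUBIC))
E
```

```text
[483.97051928  88.01639502  59.60460461] 4.6333 0.364430313758276 [ 0.13 -0.2   2.01  0.    1.33 -0.03]
t [0.02 0.   4.43] r [-0.002  0.002 -0.001] j6 -0.03
```

View pics/c4.png

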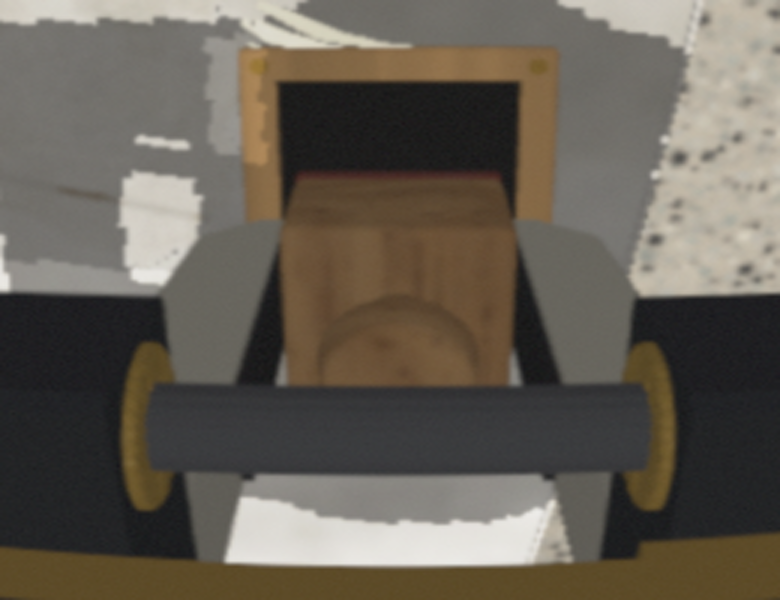

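```bash
cat >> h.py <<'E'
def crop2full(p,x0,y0,fx,fy): return [((x+.5)/fx-.5+x0,(y+.5)/fy-.5+y0) for x,y in p]
E
python3 - <<'E'
from h import *
F=lambda p:crop2full(p,190,190,3,2.5)
P,Q,s=tool()
loc=lambda W:Q.inv().apply(W-P)
np.set_printoptions(precision=2,suppress=True)
i=loc(pix2w('w4',F([(280,83),(518,82)]),4,True)); o=loc(pix2w('w4',F([(240,47),(558,47)]),4,True))
f=loc(pix2w('w4',F([(297,173),(502,174)]),48.4,True)); b=loc(pix2w('w4',F([(283,228),(514,228)]),80.4,True))
for n,a in zip('iofb',(i,o,f,b)): print(n,a,'mid',a.mean(0),'len',np.linalg.norm(a[1]-a[0]),'ang',np.arctan2(a[1,1]-a[0,1],a[1,0]-a[0,0]))
E
```

```text
i [[-22.59 -23.72  56.46]
 [ 26.04 -23.95  56.34]] mid [  1.72 -23.84  56.4 ] len 48.63656846175573 ang -0.004744034829120604
o [[-30.58 -32.76  56.5 ]
 [ 34.04 -32.73  56.34]] mid [  1.73 -32.74  56.42] len 64.62265819788036 ang 0.0005188823184270227
f [[-15.39 -15.07  12.02]
 [ 18.99 -14.85  11.94]] mid [  1.8  -14.96  11.98] len 34.377981887702134 ang 0.006334416222012148
b [[-14.56 -15.78 -19.98]
 [ 17.84 -15.78 -20.06]] mid [  1.64 -15.78 -20.02] len 32.399803939259634 ang -3.8502503122201166e-05
```

Call:
move_arm --motion '[{"tx": 0, "ty": -0.1, "tz": 2, "rx": 0, "ry": 0, "rz": 0, "fingers": 1}, {"tx": 0, "ty": -0.1, "tz": 3.8, "rx": 0, "ry": 0, "rz": 0, "fingers": 1}, {"tx": 0, "ty": -0.1, "tz": 4.3, "rx": 0, "ry": 0, "rz": 0, "fingers": 1}, {"tx": 0, "ty": -0.1, "tz": 4.45, "rx": 0, "ry": 0, "rz": 0, "fingers": 1}, {"tx": 0, "ty": -0.1, "tz": 4.45, "rx": 0, "ry": 0, "rz": 0, "fingers": 1}, {"tx": 0, "ty": -0.1, "tz": 4.45, "rx": 0, "ry": 0, "rz": 0, "fingers": 1}]'

```text
time_s: 5.18
ee_pos: [484.0, 90.4, 17.0]
eef_rot: [-0.001, 0.997, 0.081, -0.001]
contact_force: [0.1, 0.3, 0.2]
gripper_width: 0.367
```

```bash
python3 - <<'E'
from h import *
P,Q,s=tool();print(P,s['time_s'],s['contact_force'])
E
```

```text
[484.0220104   90.42529902  17.01881092] 5.1833 [0.13864417 0.3296325  0.15910818]
```

Call:
move_arm --motion '[{"tx": 0, "ty": 0.12, "tz": 0.0, "rx": 0, "ry": 0, "rz": 0, "fingers": 1}, {"tx": 0, "ty": 0.12, "tz": 0.15, "rx": 0, "ry": 0, "rz": 0, "fingers": 1}, {"tx": 0, "ty": 0.12, "tz": 0.19, "rx": 0, "ry": 0, "rz": 0, "fingers": 1}, {"tx": 0, "ty": 0.12, "tz": 0.19, "rx": 0, "ry": 0, "rz": 0, "fingers": 1}, {"tx": 0, "ty": 0.12, "tz": 0.19, "rx": 0, "ry": 0, "rz": 0, "fingers": 1}]'

```text
time_s: 5.6
ee_pos: [484.3, 89.2, 15.2]
eef_rot: [-0.001, 0.997, 0.081, -0.001]
contact_force: [1.1, -0.7, 0.5]
gripper_width: 0.358
```

```bash
python3 - <<'E'
from h import *
P,Q,s=tool();print(P,s['time_s'],s['contact_force'])
w=shot('wrist','w5')
cv2.imwrite('pics/c5.png',cv2.resize(w['frame'][190:430,190:450],None,fx=3,fy=2.5,interpolation=cv2.INTER_CUBIC))
E
```

```text
[484.25863887  89.21295959  15.22424605] 5.6 [ 1.09778106 -0.65278853  0.51373822]
```

View pics/c5.png

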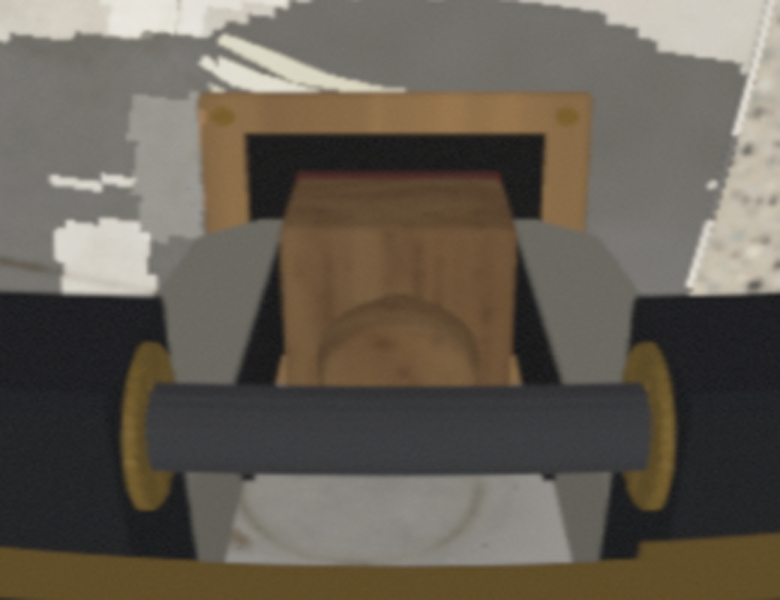

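```bash
python3 - <<'E'
from h import *
F=lambda p:crop2full(p,190,190,3,2.5)
P,Q,s=tool()
loc=lambda W:Q.inv().apply(W-P)
np.set_printoptions(precision=2,suppress=True)
i=loc(pix2w('w5',F([(247,134),(543,134)]),4,True)); o=loc(pix2w('w5',F([(200,93),(592,93)]),4,True))
f=loc(pix2w('w5',F([(297.5,173),(503,173)]),4.2,True))
for n,a in zip('iofb',(i,o,f)): print(n,a.round(1).tolist(),'mid',a.mean(0),'len',np.linalg.norm(a[1]-a[0]),'ang',np.arctan2(a[1,1]-a[0,1],a[1,0]-a[0,0]))
E
```

```text
i [[-23.5, -24.1, 11.3], [25.7, -24.1, 11.2]] mid [  1.13 -24.08  11.26] len 49.180824968701344 ang -0.00041746075277214885
o [[-31.0, -32.5, 11.3], [33.6, -32.5, 11.2]] mid [  1.29 -32.5   11.28] len 64.67033352269355 ang -0.0003342823825788831
f [[-15.2, -16.0, 11.1], [19.2, -16.0, 11.0]] mid [  2.01 -16.    11.04] len 34.421354466342166 ang -0.0003542672386260553
```

Call:
move_arm --motion '[{"tx": -0.08, "ty": 0, "tz": 0, "rx": 0, "ry": 0, "rz": 0, "fingers": 1}, {"tx": -0.08, "ty": 0, "tz": 0, "rx": 0, "ry": 0, "rz": 0, "fingers": 1}, {"tx": -0.08, "ty": 0, "tz": 0, "rx": 0, "ry": 0, "rz": 0, "fingers": 0}, {"tx": -0.08, "ty": 0, "tz": 0, "rx": 0, "ry": 0, "rz": 0, "fingers": 0}, {"tx": -0.08, "ty": 0, "tz": 0, "rx": 0, "ry": 0, "rz": 0, "fingers": 0}, {"tx": -0.08, "ty": 0, "tz": 0, "rx": 0, "ry": 0, "rz": 0, "fingers": 0}, {"tx": -0.08, "ty": 0, "tz": -4, "rx": 0, "ry": 0, "rz": 0, "fingers": 0}, {"tx": -0.08, "ty": 0, "tz": -8, "rx": 0, "ry": 0, "rz": 0, "fingers": 0}, {"tx": -0.08, "ty": 0, "tz": -10, "rx": 0, "ry": 0, "rz": 0, "fingers": 0}]'

```text
time_s: 6.4
ee_pos: [484.5, 89.0, 119.6]
eef_rot: [-0.001, 0.997, 0.081, 0.001]
contact_force: [0.3, -0.1, 0.8]
gripper_width: 0.817
```

```bash
python3 - <<'E'
from h import *
P,Q,s=tool();print(P,s['time_s'],s['gripper_width'])
w=shot('wrist','w6')
go([484,-247,115],-0.5);go([484,-247,115],-0.2)
E
```

```text
[484.49964291  89.02775453 119.55944401] 6.4 0.8165820227545678
t [-5.57 33.16  0.62] r [-0.004 -0.005  0.661] j6 -0.03
t [-5.57 33.16  0.62] r [-0.003 -0.006  0.361] j6 -0.03
```

Call:
move_arm --motion '[{"tx": -5.6, "ty": 33.2, "tz": 0.5, "rx": 0, "ry": 0, "rz": 0.36, "fingers": 0}, {"tx": -5.6, "ty": 33.2, "tz": 0.5, "rx": 0, "ry": 0, "rz": 0.36, "fingers": 0}, {"tx": -5.6, "ty": 33.2, "tz": 0.5, "rx": 0, "ry": 0, "rz": 0.36, "fingers": 0}, {"tx": -5.6, "ty": 33.2, "tz": 0.5, "rx": 0, "ry": 0, "rz": 0.36, "fingers": 0}, {"tx": -5.6, "ty": 33.2, "tz": 0.5, "rx": 0, "ry": 0, "rz": 0.36, "fingers": 0}, {"tx": -5.6, "ty": 33.2, "tz": 0.5, "rx": 0, "ry": 0, "rz": 0.36, "fingers": 0}, {"tx": -5.6, "ty": 33.2, "tz": 0.5, "rx": 0, "ry": 0, "rz": 0.36, "fingers": 0}, {"tx": -5.6, "ty": 33.2, "tz": 0.5, "rx": 0, "ry": 0, "rz": 0.36, "fingers": 0}, {"tx": -5.6, "ty": 33.2, "tz": 0.5, "rx": 0, "ry": 0, "rz": 0.36, "fingers": 0}, {"tx": -5.6, "ty": 33.2, "tz": 0.5, "rx": 0, "ry": 0, "rz": 0.36, "fingers": 0}]'

```text
time_s: 7.28
ee_pos: [483.2, -249.3, 115.6]
eef_rot: [-0.002, 0.995, -0.101, 0.002]
contact_force: [-0.7, 0.6, 0.4]
gripper_width: 1.001
```

```bash
python3 - <<'E'
from h import *
P,Q,s=tool();print(P,s['time_s'],s['gripper_width'])
w=shot('wrist','w7');cv2.imwrite('pics/c7.png',cv2.resize(w['frame'][150:350,190:450],None,fx=3,fy=3,interpolation=cv2.INTER_CUBIC))
go([484,-247,115],-0.2)
E
```

```text
[ 483.22874299 -249.34999712  115.55129404] 7.2833 1.0013241372273476
t [ 0.04 -0.1   0.07] r [-0.005 -0.004 -0.   ] j6 -0.32
```

View pics/c7.png

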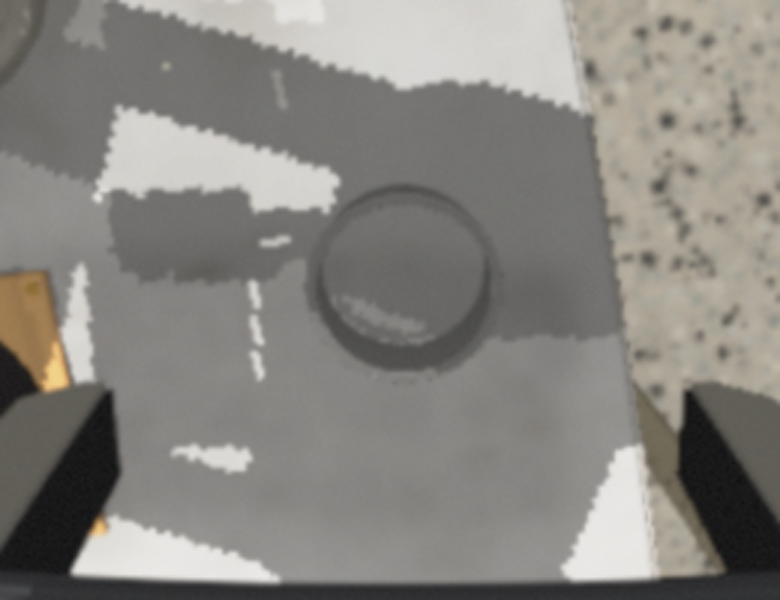

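```bash
python3 - <<'E'
from h import *
F=lambda p:crop2full(p,190,150,3,3)
P,Q,s=tool()
W=pix2w('w7',F([(405,278),(315,278),(494,278),(405,187),(405,370)]),21,True);print(W,P)
print(Q.inv().apply(W-P)); go(list((W[0])[:2])+[6],-0.2)
E
```

```text
[[ 486.93083249 -247.71496033   21.        ]
 [ 465.51381417 -243.30960645   21.        ]
 [ 508.14571754 -252.08524131   21.        ]
 [ 491.39345945 -225.72468872   21.        ]
 [ 482.21893343 -270.97290312   21.        ]] [ 483.41093586 -247.87259629  115.66053044]
[[  3.00437718  -0.41478935  94.67751693]
 [-18.86075544  -0.46687099  94.58222772]
 [ 24.6644427   -0.3568249   94.7718828 ]
 [  2.99797001 -22.85306334  94.7819402 ]
 [  3.01897821  23.31539173  94.56711558]]
t [ 0.29 -0.03 10.97] r [-0.005 -0.004 -0.   ] j6 -0.32
```

Call:
move_arm --motion '[{"tx": 0.15, "ty": 0, "tz": 4, "rx": 0, "ry": 0, "rz": 0, "fingers": 0}, {"tx": 0.15, "ty": 0, "tz": 8, "rx": 0, "ry": 0, "rz": 0, "fingers": 0}, {"tx": 0.15, "ty": 0, "tz": 10.5, "rx": 0, "ry": 0, "rz": 0, "fingers": 0}, {"tx": 0.15, "ty": 0, "tz": 10.9, "rx": 0, "ry": 0, "rz": 0, "fingers": 0.3}, {"tx": 0.15, "ty": 0, "tz": 10.9, "rx": 0, "ry": 0, "rz": 0, "fingers": 1}, {"tx": 0.15, "ty": 0, "tz": 10.9, "rx": 0, "ry": 0, "rz": 0, "fingers": 1}, {"tx": 0.15, "ty": 0, "tz": 10.9, "rx": 0, "ry": 0, "rz": 0, "fingers": 1}, {"tx": 0.15, "ty": 0, "tz": 10.9, "rx": 0, "ry": 0, "rz": 0, "fingers": 1}, {"tx": 0.15, "ty": 0, "tz": 10.9, "rx": 0, "ry": 0, "rz": 0, "fingers": 1}, {"tx": 0.15, "ty": 0, "tz": 10.9, "rx": 0, "ry": 0, "rz": 0, "fingers": 1}]' --grip_force 10

```text
time_s: 8.17
ee_pos: [485.8, -248.0, 7.6]
eef_rot: [-0.002, 0.995, -0.1, 0.003]
contact_force: [0.5, -0.9, -0.8]
gripper_width: 0.543
```

Call:
move_arm --motion '[{"tx": 0, "ty": 0, "tz": 0, "rx": 0, "ry": 0, "rz": 0, "fingers": 1}, {"tx": 0, "ty": 0, "tz": 0, "rx": 0, "ry": 0, "rz": 0, "fingers": 1}, {"tx": 0, "ty": 0, "tz": 0, "rx": 0, "ry": 0, "rz": 0, "fingers": 1}, {"tx": 0, "ty": 0, "tz": 0, "rx": 0, "ry": 0, "rz": 0, "fingers": 1}, {"tx": 0, "ty": 0, "tz": 0, "rx": 0, "ry": 0, "rz": 0, "fingers": 1}]'

```text
time_s: 8.58
ee_pos: [485.8, -248.0, 7.6]
eef_rot: [-0.002, 0.995, -0.1, 0.003]
contact_force: [0.1, 0.3, 0.0]
gripper_width: 0.493
```

```bash
python3 - <<'E'
from h import *
P,Q,s=tool();print(P,s['time_s'],s['gripper_width']*93,s['contact_force']);go([348,-268,50],-0.5);go([348,-268,50],-0.2)
E
```

```text
[ 485.8334715  -248.03507378    7.62646513] 8.5833 45.872886607142895 [0.07216064 0.27288651 0.04261584]
t [-13.08   4.68  -4.33] r [-0.005 -0.005  0.299] j6 -0.32
t [-13.08   4.68  -4.33] r [-0.004 -0.006 -0.001] j6 -0.32
```

Call:
move_arm --motion '[{"tx": 0, "ty": 0, "tz": -2, "rx": 0, "ry": 0, "rz": 0, "fingers": 1}, {"tx": 0, "ty": 0, "tz": -5, "rx": -0.004, "ry": -0.006, "rz": 0, "fingers": 1}, {"tx": -4, "ty": 1.5, "tz": -5, "rx": -0.004, "ry": -0.006, "rz": 0, "fingers": 1}, {"tx": -8, "ty": 3, "tz": -5, "rx": -0.004, "ry": -0.006, "rz": 0, "fingers": 1}, {"tx": -12, "ty": 4.3, "tz": -4.3, "rx": -0.004, "ry": -0.006, "rz": 0, "fingers": 1}, {"tx": -13.1, "ty": 4.7, "tz": -4.3, "rx": -0.004, "ry": -0.006, "rz": 0, "fingers": 1}, {"tx": -13.1, "ty": 4.7, "tz": -4.3, "rx": -0.004, "ry": -0.006, "rz": 0, "fingers": 1}, {"tx": -13.1, "ty": 4.7, "tz": -4.3, "rx": -0.004, "ry": -0.006, "rz": 0, "fingers": 1}, {"tx": -13.1, "ty": 4.7, "tz": -4.3, "rx": -0.004, "ry": -0.006, "rz": 0, "fingers": 1}]'

```text
time_s: 9.33
ee_pos: [348.5, -268.3, 50.0]
eef_rot: [0.0, 0.995, -0.1, 0.0]
contact_force: [0.0, 0.4, 0.2]
gripper_width: 0.495
```

```bash
python3 - <<'E'
from h import *
P,Q,s=tool();print(P,s['time_s'],s['gripper_width']*93)
w=shot('wrist','w8');cv2.imwrite('pics/c8.png',cv2.resize(w['frame'][190:390,190:450],None,fx=3,fy=3,interpolation=cv2.INTER_CUBIC))
E
```

```text
[ 348.46087208 -268.2593266    50.02753023] 9.3333 46.00509088452175
```

View pics/c8.png

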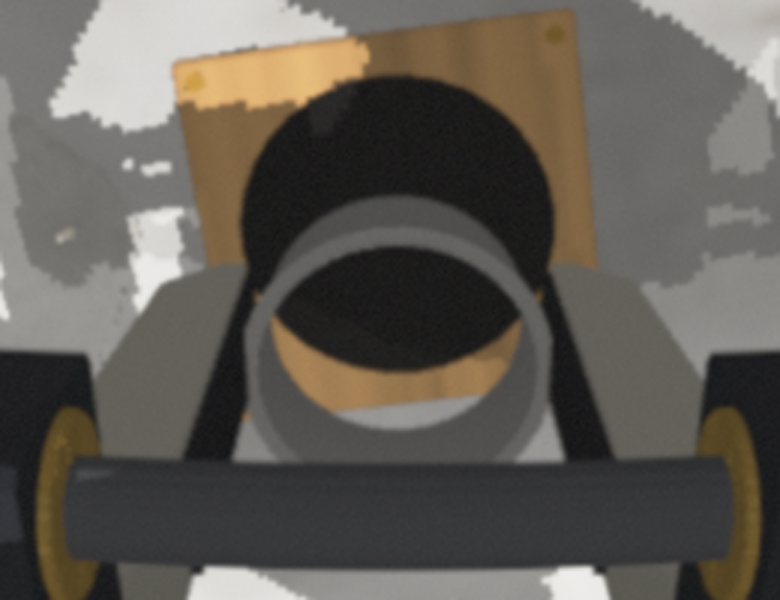

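```bash
python3 - <<'E'
from h import *
F=lambda p:crop2full(p,190,190,3,3)
P,Q,s=tool()
L=lambda p,z:Q.inv().apply(pix2w('w8',F(p),z,True)-P)
np.set_printoptions(precision=2,suppress=True)
d=L([(241,215),(554,215),(400,75),(400,370)],4);print('disc',d[:,:2])
print('disc centre', d[:2].mean(0)[0], d[2:].mean(0)[1])
print('foot far',L([(400,195)],42.4)); print('rim',L([(247,355),(552,355),(400,227)],63.6)[:,:2])
E
```

```text
disc [[-30.63  -3.33]
 [ 32.52  -3.3 ]
 [  1.44 -31.96]
 [  1.45  31.19]]
disc centre 0.9436262611610484 -0.38091043745988706
foot far [[  1.35 -19.68   7.51]]
rim [[-21.93  -0.8 ]
 [ 24.39  -0.76]
 [  1.3  -21.5 ]]
```

Call:
move_arm --motion '[{"tx": -0.03, "ty": -0.25, "tz": 1, "rx": 0, "ry": 0, "rz": 0, "fingers": 1}, {"tx": -0.03, "ty": -0.25, "tz": 2.5, "rx": 0, "ry": 0, "rz": 0, "fingers": 1}, {"tx": -0.03, "ty": -0.25, "tz": 3.3, "rx": 0, "ry": 0, "rz": 0, "fingers": 1}, {"tx": -0.03, "ty": -0.25, "tz": 3.75, "rx": 0, "ry": 0, "rz": 0, "fingers": 1}, {"tx": -0.03, "ty": -0.25, "tz": 3.82, "rx": 0, "ry": 0, "rz": 0, "fingers": 1}, {"tx": -0.03, "ty": -0.25, "tz": 3.82, "rx": 0, "ry": 0, "rz": 0, "fingers": 1}, {"tx": -0.03, "ty": -0.25, "tz": 3.82, "rx": 0, "ry": 0, "rz": 0, "fingers": 1}]'

```text
time_s: 9.97
ee_pos: [349.1, -265.7, 11.9]
eef_rot: [-0.0, 0.995, -0.1, 0.0]
contact_force: [0.3, 0.1, -0.1]
gripper_width: 0.493
```

```bash
python3 - <<'E'
from h import *
P,Q,s=tool();print(P,s['time_s'],s['gripper_width']*93,s['contact_force'])
go([348.5,-265.8,11.5],-0.2)
shot('wrist','w9')
E
```

```text
[ 349.09098241 -265.6997896    11.92171596] 9.9667 45.89450617518093 [ 0.32077745  0.0615052  -0.05095887]
t [-0.06  0.02  0.04] r [-0. -0.  0.] j6 -0.51
```

Call:
move_arm --motion '[{"tx": -0.05, "ty": 0, "tz": 0.03, "rx": 0, "ry": 0, "rz": 0, "fingers": 1}, {"tx": -0.05, "ty": 0, "tz": 0.03, "rx": 0, "ry": 0, "rz": 0, "fingers": 1}, {"tx": -0.05, "ty": 0, "tz": 0.03, "rx": 0, "ry": 0, "rz": 0, "fingers": 0}, {"tx": -0.05, "ty": 0, "tz": 0.03, "rx": 0, "ry": 0, "rz": 0, "fingers": 0}, {"tx": -0.05, "ty": 0, "tz": 0.03, "rx": 0, "ry": 0, "rz": 0, "fingers": 0}, {"tx": -0.05, "ty": 0, "tz": 0.03, "rx": 0, "ry": 0, "rz": 0, "fingers": 0}, {"tx": -0.05, "ty": 0, "tz": -3, "rx": 0, "ry": 0, "rz": 0, "fingers": 0}, {"tx": -0.05, "ty": 0, "tz": -7, "rx": 0, "ry": 0, "rz": 0, "fingers": 0}, {"tx": -0.05, "ty": 0, "tz": -11, "rx": 0, "ry": 0, "rz": 0, "fingers": 0}, {"tx": -0.05, "ty": 0, "tz": -14, "rx": 0, "ry": 0, "rz": 0, "fingers": 0}]'

```text
time_s: 10.85
ee_pos: [348.7, -265.7, 155.3]
eef_rot: [0.001, 0.995, -0.1, 0.001]
contact_force: [-0.3, -1.0, 0.1]
gripper_width: 0.985
```

```bash
python3 - <<'E'
from h import *
P,Q,s=tool();print(P,s['time_s'],s['gripper_width']*93)
shot('wrist','w10'); shot('top','top1')
e=np.array([14.3,-47.4]);print(np.arctan2(11.4+0,-47.5),'tile short axis',np.arctan2(-7.6,-29))
go([476,-82,110],0.27)
E
```

```text
[ 348.680043   -265.70921086  155.3203029 ] 10.85 91.56245858105966
2.90604767286893 tile short axis -2.8852876139879067
t [  8.65 -20.63   4.72] r [ 0.005 -0.006 -0.47 ] j6 -0.51
```

Call:
move_arm --motion '[{"tx": 8.6, "ty": -20.6, "tz": 4.7, "rx": 0.004, "ry": -0.005, "rz": -0.47, "fingers": 0}, {"tx": 8.6, "ty": -20.6, "tz": 4.7, "rx": 0.004, "ry": -0.005, "rz": -0.47, "fingers": 0}, {"tx": 8.6, "ty": -20.6, "tz": 4.7, "rx": 0.004, "ry": -0.005, "rz": -0.47, "fingers": 0}, {"tx": 8.6, "ty": -20.6, "tz": 4.7, "rx": 0.004, "ry": -0.005, "rz": -0.47, "fingers": 0}, {"tx": 8.6, "ty": -20.6, "tz": 4.7, "rx": 0.004, "ry": -0.005, "rz": -0.47, "fingers": 0}, {"tx": 8.6, "ty": -20.6, "tz": 4.7, "rx": 0.004, "ry": -0.005, "rz": -0.47, "fingers": 0}, {"tx": 8.6, "ty": -20.6, "tz": 4.7, "rx": 0.004, "ry": -0.005, "rz": -0.47, "fingers": 0}, {"tx": 8.6, "ty": -20.6, "tz": 4.7, "rx": 0.004, "ry": -0.005, "rz": -0.47, "fingers": 0}, {"tx": 8.6, "ty": -20.6, "tz": 4.7, "rx": 0.004, "ry": -0.005, "rz": -0.47, "fingers": 0}]'

```text
time_s: 11.7
ee_pos: [475.0, -82.6, 109.8]
eef_rot: [0.001, 0.991, 0.135, -0.0]
contact_force: [0.5, -0.3, 0.1]
gripper_width: 0.998
```

```bash
python3 - <<'E'
from h import *
P,Q,s=tool();print(P,s['time_s'])
w=shot('wrist','w11')
P,Q,s=tool()
hsv=cv2.cvtColor(w['frame'],cv2.COLOR_BGR2HSV); h,sa,v=cv2.split(hsv)
m=(((h>90)&(h<125)&(sa>60))|((h<18)&(sa>110))).astype(np.uint8)
m[:140]=0;m[330:]=0;m[:,:200]=0;m[:,450:]=0
m=cv2.morphologyEx(m,cv2.MORPH_CLOSE,np.ones((3,3)))
c=max(cv2.findContours(m,0,1)[0],key=cv2.contourArea)
W=pix2w('w11',c[:,0].astype(float),7,True)
r=cv2.minAreaRect(W[:,:2].astype(np.float32));print(r,cv2.boundingRect(c))
L=Q.inv().apply(np.array([*r[0],7])-P);print(L)
cv2.drawContours(w['frame'],[c],-1,(0,255,0),1)
x,y,ww,hh=cv2.boundingRect(c);cv2.imwrite('pics/c11.png',cv2.resize(w['frame'][y-15:y+hh+15,x-15:x+ww+15],None,fx=5,fy=5))
E
```

```text
[475.00215688 -82.58021052 109.75986779] 11.7
((476.9333190917969, -81.67121887207031), (31.223154067993164, 48.90817642211914), 14.654685020446777) (302, 208, 43, 64)
[  2.14243004  -0.84844671 103.07932161]
```

View pics/c11.png

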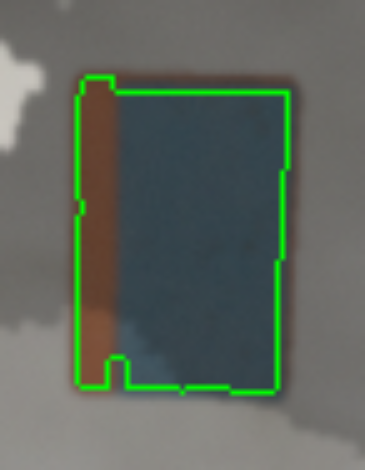

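```bash
python3 - <<'E'
from h import *
P,Q,s=tool();print(P)
go([475.5,-82,2.5],0.258)
E
```

```text
[475.01800389 -82.92457444 110.07966376]
t [ 0.07 -0.09 10.76] r [ 0.001 -0.     0.011] j6 -0.49
```

Call:
move_arm --motion '[{"tx": 0.1, "ty": -0.1, "tz": 4, "rx": 0, "ry": 0, "rz": 0.011, "fingers": 0}, {"tx": 0.1, "ty": -0.1, "tz": 8, "rx": 0, "ry": 0, "rz": 0.011, "fingers": 0}, {"tx": 0.1, "ty": -0.1, "tz": 10, "rx": 0, "ry": 0, "rz": 0.011, "fingers": 0}, {"tx": 0.1, "ty": -0.1, "tz": 10.6, "rx": 0, "ry": 0, "rz": 0.011, "fingers": 0}, {"tx": 0.1, "ty": -0.1, "tz": 10.75, "rx": 0, "ry": 0, "rz": 0.011, "fingers": 0.4}, {"tx": 0.1, "ty": -0.1, "tz": 10.75, "rx": 0, "ry": 0, "rz": 0.011, "fingers": 1}, {"tx": 0.1, "ty": -0.1, "tz": 10.75, "rx": 0, "ry": 0, "rz": 0.011, "fingers": 1}, {"tx": 0.1, "ty": -0.1, "tz": 10.75, "rx": 0, "ry": 0, "rz": 0.011, "fingers": 1}, {"tx": 0.1, "ty": -0.1, "tz": 10.75, "rx": 0, "ry": 0, "rz": 0.011, "fingers": 1}, {"tx": 0.1, "ty": -0.1, "tz": 10.75, "rx": 0, "ry": 0, "rz": 0.011, "fingers": 1}]' --grip_force 15

```text
time_s: 12.58
ee_pos: [476.2, -81.9, 3.4]
eef_rot: [0.001, 0.992, 0.129, 0.001]
contact_force: [0.0, 0.2, -1.2]
gripper_width: 0.622
```

Call:
move_arm --motion '[{"tx": 0, "ty": 0, "tz": 0, "rx": 0, "ry": 0, "rz": 0, "fingers": 1}, {"tx": 0, "ty": 0, "tz": 0, "rx": 0, "ry": 0, "rz": 0, "fingers": 1}, {"tx": 0, "ty": 0, "tz": 0, "rx": 0, "ry": 0, "rz": 0, "fingers": 1}, {"tx": 0, "ty": 0, "tz": 0, "rx": 0, "ry": 0, "rz": 0, "fingers": 1}, {"tx": 0, "ty": 0, "tz": 0, "rx": 0, "ry": 0, "rz": 0, "fingers": 1}, {"tx": 0, "ty": 0, "tz": 0, "rx": 0, "ry": 0, "rz": 0, "fingers": 1}, {"tx": 0, "ty": 0, "tz": 0, "rx": 0, "ry": 0, "rz": 0, "fingers": 1}, {"tx": 0, "ty": 0, "tz": 0, "rx": 0, "ry": 0, "rz": 0, "fingers": 1}]'

```text
time_s: 13.25
ee_pos: [476.2, -81.9, 3.5]
eef_rot: [0.001, 0.992, 0.129, 0.001]
contact_force: [-0.4, 0.5, 2.5]
gripper_width: 0.363
```

```bash
python3 - <<'E'
from h import *
P,Q,s=tool();print(P,s['time_s'],s['gripper_width']*93,s['contact_force'])
go([462,418,110],0.02);go([470,200,110],0.15)
E
```

```text
[476.23819925 -81.93421569   3.46895167] 13.25 33.796344017857564 [-0.43583555  0.49374148  2.54224723]
t [ 11.41 -48.68 -10.73] r [ 0.002 -0.002  0.238] j6 -0.48
t [  6.61 -27.4  -10.7 ] r [ 0.002 -0.002  0.108] j6 -0.48
```

Call:
move_arm --motion '[{"tx": 0, "ty": 0, "tz": -2, "rx": 0, "ry": 0, "rz": 0, "fingers": 1}, {"tx": 0, "ty": 0, "tz": -5, "rx": 0, "ry": 0, "rz": 0, "fingers": 1}, {"tx": 0.5, "ty": -1.5, "tz": -8.5, "rx": 0, "ry": 0, "rz": 0, "fingers": 1}, {"tx": 1.2, "ty": -4.5, "tz": -10.5, "rx": 0, "ry": 0, "rz": 0.02, "fingers": 1}, {"tx": 1.9, "ty": -8, "tz": -10.7, "rx": 0, "ry": 0, "rz": 0.05, "fingers": 1}, {"tx": 2.7, "ty": -12, "tz": -10.7, "rx": 0, "ry": 0, "rz": 0.08, "fingers": 1}, {"tx": 3.7, "ty": -16, "tz": -10.7, "rx": 0, "ry": 0, "rz": 0.11, "fingers": 1}, {"tx": 4.6, "ty": -20, "tz": -10.7, "rx": 0, "ry": 0, "rz": 0.14, "fingers": 1}, {"tx": 5.5, "ty": -24, "tz": -10.7, "rx": 0, "ry": 0, "rz": 0.17, "fingers": 1}, {"tx": 6.5, "ty": -28, "tz": -10.7, "rx": 0, "ry": 0, "rz": 0.2, "fingers": 1}]'

```text
time_s: 14.08
ee_pos: [466.7, 207.6, 110.1]
eef_rot: [0.001, 1.0, 0.028, 0.001]
contact_force: [1.9, -0.6, 0.7]
gripper_width: 0.363
```

```bash
python3 - <<'E'
from h import *
P,Q,s=tool();print(P,s['time_s'],s['gripper_width']*93)
go([462,418,50],0.02)
E
```

```text
[466.69735618 207.58982197 110.0802432 ] 14.0833 33.747748130939904
t [  0.71 -21.04   5.98] r [ 0.002 -0.002  0.037] j6 0.31
```

Call:
move_arm --motion '[{"tx": 0.2, "ty": -4, "tz": 0, "rx": 0, "ry": 0, "rz": 0.01, "fingers": 1}, {"tx": 0.3, "ty": -8, "tz": 0, "rx": 0, "ry": 0, "rz": 0.02, "fingers": 1}, {"tx": 0.4, "ty": -12, "tz": 0, "rx": 0, "ry": 0, "rz": 0.03, "fingers": 1}, {"tx": 0.6, "ty": -16, "tz": 1.5, "rx": 0, "ry": 0, "rz": 0.037, "fingers": 1}, {"tx": 0.7, "ty": -19, "tz": 3.5, "rx": 0.002, "ry": -0.002, "rz": 0.037, "fingers": 1}, {"tx": 0.7, "ty": -21, "tz": 5.5, "rx": 0.002, "ry": -0.002, "rz": 0.037, "fingers": 1}, {"tx": 0.7, "ty": -21, "tz": 6, "rx": 0.002, "ry": -0.002, "rz": 0.037, "fingers": 1}, {"tx": 0.7, "ty": -21, "tz": 6, "rx": 0.002, "ry": -0.002, "rz": 0.037, "fingers": 1}, {"tx": 0.7, "ty": -21, "tz": 6, "rx": 0.002, "ry": -0.002, "rz": 0.037, "fingers": 1}, {"tx": 0.7, "ty": -21, "tz": 6, "rx": 0.002, "ry": -0.002, "rz": 0.037, "fingers": 1}]'

```text
time_s: 14.92
ee_pos: [462.5, 417.0, 51.0]
eef_rot: [-0.001, 1.0, 0.01, 0.001]
contact_force: [0.8, 0.2, -0.6]
gripper_width: 0.358
```

```bash
python3 - <<'E'
from h import *
P,Q,s=tool();print(P,s['time_s'],s['gripper_width']*93)
w=shot('wrist','w12');cv2.imwrite('pics/c12.png',cv2.resize(w['frame'][190:390,190:450],None,fx=3,fy=3,interpolation=cv2.INTER_CUBIC))
go([462,418,50],0.02)
E
```

```text
[462.51167039 416.96859618  50.95767945] 14.9167 33.26635223367532
t [-0.06 -0.1   0.11] r [-0.001 -0.002 -0.001] j6 0.67
```

View pics/c12.png

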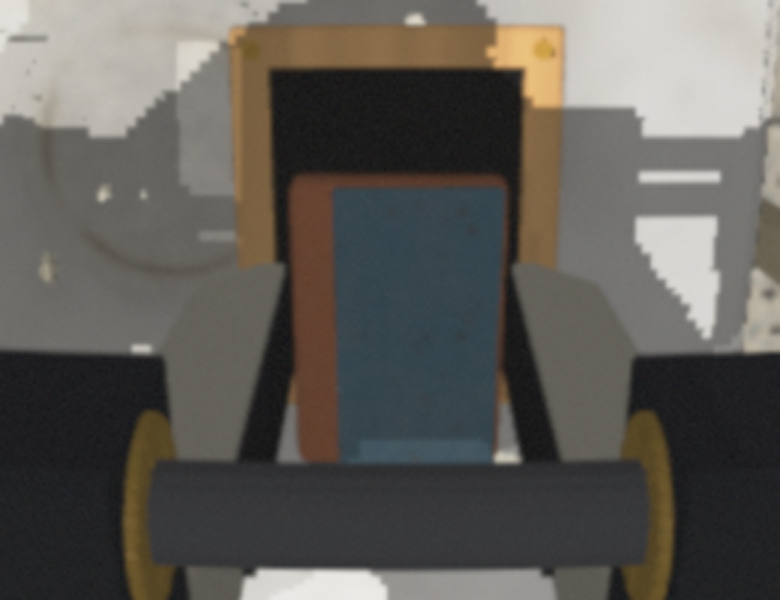

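```bash
python3 - <<'E'
from h import *
F=lambda p:crop2full(p,190,190,3,3)
P,Q,s=tool();print(P)
L=lambda p,z:Q.inv().apply(pix2w('w12',F(p),z,True)-P)
np.set_printoptions(precision=2,suppress=True)
for n,p,z in(('inlay',[(271,70),(523,70)],4),('outer',[(230,28),(564,27)],4),('tiletop',[(291,187),(507,187)],55.5),('tilebot',[(292,174),(504,174)],47.5),('tilelow',[(301,455),(496,455)],55.5),('inlay2',[(275,255),(518,255)],4)):
    a=L(p,z);print(n,a[:,:2].round(1).tolist(),a.mean(0)[:2],np.linalg.norm(a[1]-a[0]))
E
```

```text
[462.6160142  416.9738883   51.14542427]
inlay [[-23.5, -32.7], [25.7, -32.7]] [  1.14 -32.68] 49.20920189935678
outer [[-31.3, -41.1], [33.6, -41.3]] [  1.14 -41.16] 64.91791763304902
tiletop [[-14.9, -24.6], [17.9, -24.6]] [  1.49 -24.62] 32.82056194995824
tilebot [[-15.5, -24.3], [18.2, -24.3]] [  1.34 -24.33] 33.68930560077724
tilelow [[-14.8, 22.3], [17.7, 22.3]] [ 1.44 22.3 ] 32.565740184701795
inlay2 [[-23.8, 5.7], [25.9, 5.7]] [1.05 5.74] 49.69498925772453
```

Call:
move_arm --motion '[{"tx": -0.07, "ty": -0.04, "tz": 1.5, "rx": 0, "ry": 0, "rz": 0, "fingers": 1}, {"tx": -0.07, "ty": -0.04, "tz": 3, "rx": 0, "ry": -0.001, "rz": 0, "fingers": 1}, {"tx": -0.07, "ty": -0.04, "tz": 4, "rx": 0, "ry": -0.002, "rz": 0, "fingers": 1}, {"tx": -0.07, "ty": -0.04, "tz": 4.25, "rx": 0, "ry": -0.002, "rz": 0, "fingers": 1}, {"tx": -0.07, "ty": -0.04, "tz": 4.35, "rx": 0, "ry": -0.002, "rz": 0, "fingers": 1}, {"tx": -0.07, "ty": -0.04, "tz": 4.35, "rx": 0, "ry": -0.002, "rz": 0, "fingers": 1}, {"tx": -0.07, "ty": -0.04, "tz": 4.35, "rx": 0, "ry": -0.002, "rz": 0, "fingers": 1}]'

```text
time_s: 15.55
ee_pos: [461.8, 417.1, 6.8]
eef_rot: [-0.0, 1.0, 0.009, -0.0]
contact_force: [-0.3, 0.6, -0.7]
gripper_width: 0.362
```

```bash
python3 - <<'E'
from h import *
P,Q,s=tool();print(P,s['time_s'],s['gripper_width']*93,s['contact_force'])
w=shot('wrist','w13')
go([461.9,417.4,7.5],0.02)
E
```

```text
[461.79854967 417.14969279   6.81621929] 15.55 33.62168824570509 [-0.33964304  0.56556173 -0.7264465 ]
t [ 0.01 -0.02 -0.05] r [-0.001  0.001 -0.001] j6 0.67
```

Call:
move_arm --motion '[{"tx": 0, "ty": 0, "tz": 0, "rx": 0, "ry": 0, "rz": 0, "fingers": 0}, {"tx": 0, "ty": 0, "tz": 0, "rx": 0, "ry": 0, "rz": 0, "fingers": 0}, {"tx": 0, "ty": 0, "tz": 0, "rx": 0, "ry": 0, "rz": 0, "fingers": 0}, {"tx": 0, "ty": 0, "tz": 0, "rx": 0, "ry": 0, "rz": 0, "fingers": 0}, {"tx": 0, "ty": 0, "tz": 0, "rx": 0, "ry": 0, "rz": 0, "fingers": 0}, {"tx": 0, "ty": 0, "tz": -2, "rx": 0, "ry": 0, "rz": 0, "fingers": 0}, {"tx": 0, "ty": 0, "tz": -5, "rx": 0, "ry": 0, "rz": 0, "fingers": 0}, {"tx": 0, "ty": 0, "tz": -9, "rx": 0, "ry": 0, "rz": 0, "fingers": 0}, {"tx": 0, "ty": 0, "tz": -12, "rx": 0, "ry": 0, "rz": 0, "fingers": 0}]'

```text
time_s: 16.35
ee_pos: [462.0, 417.2, 129.7]
eef_rot: [-0.001, 1.0, 0.009, 0.0]
contact_force: [0.0, 1.1, 0.6]
gripper_width: 0.959
```

```bash
python3 - <<'E'
from h import *
P,Q,s=tool();print(P,s['time_s'],s['gripper_width']*93)
w=shot('wrist','w14')
go([475,250,120],-0.188)
E
```

```text
[461.990269   417.20255125 129.71828457] 16.35 89.19039024930936
t [ 0.82 16.88  1.51] r [-0.007 -0.005  0.207] j6 0.67
```

Call:
move_arm --motion '[{"tx": 0.8, "ty": 17, "tz": 1, "rx": -0.007, "ry": -0.005, "rz": 0.207, "fingers": 0}, {"tx": 0.8, "ty": 17, "tz": 1, "rx": -0.007, "ry": -0.005, "rz": 0.207, "fingers": 0}, {"tx": 0.8, "ty": 17, "tz": 1, "rx": -0.007, "ry": -0.005, "rz": 0.207, "fingers": 0}, {"tx": 0.8, "ty": 17, "tz": 1, "rx": -0.007, "ry": -0.005, "rz": 0.207, "fingers": 0}, {"tx": 0.8, "ty": 17, "tz": 1, "rx": -0.007, "ry": -0.005, "rz": 0.207, "fingers": 0}, {"tx": 0.8, "ty": 17, "tz": 1, "rx": -0.007, "ry": -0.005, "rz": 0.207, "fingers": 0}, {"tx": 0.8, "ty": 17, "tz": 1, "rx": -0.007, "ry": -0.005, "rz": 0.207, "fingers": 0}]'

```text
time_s: 16.98
ee_pos: [475.0, 249.0, 125.2]
eef_rot: [-0.0, 0.996, -0.094, 0.0]
contact_force: [0.8, 0.6, 0.0]
gripper_width: 1.001
```

```bash
python3 - <<'E'
from h import *
P,Q,s=tool();print(P,s['time_s'],s['gripper_width']*93)
w=shot('wrist','w15')
cv2.imwrite('pics/c15.png',cv2.resize(w['frame'][130:330,200:440],None,fx=3,fy=3,interpolation=cv2.INTER_CUBIC))
go([475,250,120],-0.188)
E
```

```text
[474.98984622 248.97908935 125.24380621] 16.9833 93.12352158076075
t [ 0.   -0.05  0.51] r [-0. -0.  0.] j6 0.62
```

View pics/c15.png

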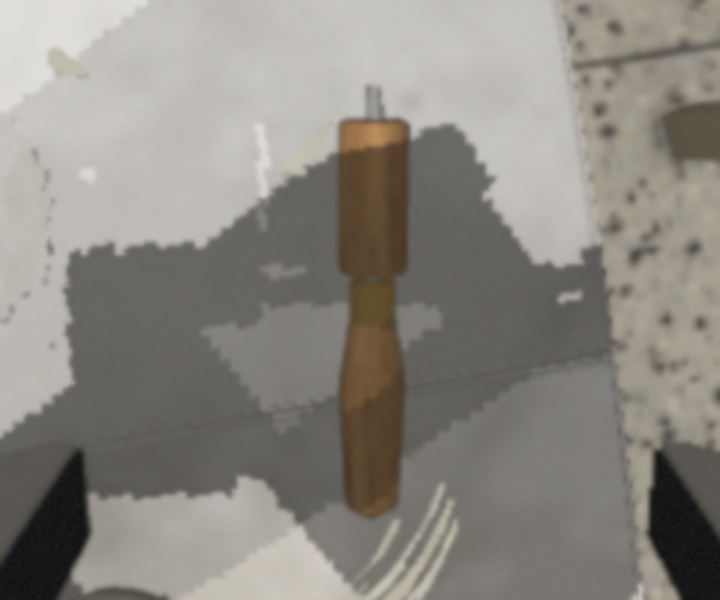

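```bash
python3 - <<'E'
from h import *
F=lambda p:crop2full(p,200,130,3,3)
P,Q,s=tool();print(P)
L=lambda p,z:Q.inv().apply(pix2w('w15',F(p),z,True)-P)
np.set_printoptions(precision=2,suppress=True)
print(L([(374,86),(374,120),(374,275),(372,300),(371.5,400),(371,517)],9)[:,:2])
print(L([(340,200),(409,200)],9)[:,:2],L([(341,400),(404,400)],9)[:,:2])
go([475,250,3],-0.188)
E
```

```text
[474.85682542 249.51575585 125.14750581]
[[  3.02 -61.12]
 [  3.02 -52.48]
 [  3.03 -12.32]
 [  2.51  -5.66]
 [  2.38  21.8 ]
 [  2.25  56.17]]
[[ -5.66 -31.97]
 [ 11.96 -31.96]] [[-5.77 21.8 ]
 [11.07 21.82]]
t [ 0.   -0.05 12.21] r [-0. -0.  0.] j6 0.62
```

Call:
move_arm --motion '[{"tx": 0.12, "ty": -2.1, "tz": 4, "rx": 0, "ry": 0, "rz": 0, "fingers": 0}, {"tx": 0.12, "ty": -2.1, "tz": 8, "rx": 0, "ry": 0, "rz": 0.004, "fingers": 0}, {"tx": 0.12, "ty": -2.1, "tz": 11, "rx": 0, "ry": 0, "rz": 0.004, "fingers": 0.3}, {"tx": 0.12, "ty": -2.1, "tz": 12, "rx": 0, "ry": 0, "rz": 0.004, "fingers": 0.5}, {"tx": 0.12, "ty": -2.1, "tz": 12.15, "rx": 0, "ry": 0, "rz": 0.004, "fingers": 0.6}, {"tx": 0.12, "ty": -2.1, "tz": 12.15, "rx": 0, "ry": 0, "rz": 0.004, "fingers": 1}, {"tx": 0.12, "ty": -2.1, "tz": 12.15, "rx": 0, "ry": 0, "rz": 0.004, "fingers": 1}, {"tx": 0.12, "ty": -2.1, "tz": 12.15, "rx": 0, "ry": 0, "rz": 0.004, "fingers": 1}, {"tx": 0.12, "ty": -2.1, "tz": 12.15, "rx": 0, "ry": 0, "rz": 0.004, "fingers": 1}, {"tx": 0.12, "ty": -2.1, "tz": 12.15, "rx": 0, "ry": 0, "rz": 0.004, "fingers": 1}]' --grip_force 15

```text
time_s: 17.87
ee_pos: [480.3, 270.2, 4.4]
eef_rot: [-0.0, 0.995, -0.096, 0.001]
contact_force: [0.2, 0.2, 0.4]
gripper_width: 0.478
```

Call:
move_arm --motion '[{"tx": 0, "ty": 0, "tz": 0, "rx": 0, "ry": 0, "rz": 0, "fingers": 1}, {"tx": 0, "ty": 0, "tz": 0, "rx": 0, "ry": 0, "rz": 0, "fingers": 1}, {"tx": 0, "ty": 0, "tz": 0, "rx": 0, "ry": 0, "rz": 0, "fingers": 1}, {"tx": 0, "ty": 0, "tz": 0, "rx": 0, "ry": 0, "rz": 0, "fingers": 1}, {"tx": 0, "ty": 0, "tz": 0, "rx": 0, "ry": 0, "rz": 0, "fingers": 1}, {"tx": 0, "ty": 0, "tz": 0, "rx": 0, "ry": 0, "rz": 0, "fingers": 1}, {"tx": 0, "ty": 0, "tz": 0, "rx": 0, "ry": 0, "rz": 0, "fingers": 1}, {"tx": 0, "ty": 0, "tz": 0, "rx": 0, "ry": 0, "rz": 0, "fingers": 1}, {"tx": 0, "ty": 0, "tz": 0, "rx": 0, "ry": 0, "rz": 0, "fingers": 1}, {"tx": 0, "ty": 0, "tz": 0, "rx": 0, "ry": 0, "rz": 0, "fingers": 1}]'

```text
time_s: 18.7
ee_pos: [480.3, 270.2, 4.4]
eef_rot: [-0.0, 0.995, -0.096, 0.001]
contact_force: [0.2, -0.3, 0.4]
gripper_width: 0.187
```

```bash
python3 - <<'E'
from h import *
P,Q,s=tool();print(P,s['time_s'],s['gripper_width']*93,s['contact_force'])
# slot: axis 86.9 deg rect -> jaw yaw
c=np.array([457.3,-423.6]); 
for off in (0.054,-0.054):print('slot long axis check')
go([470,80,110],-0.1)
E
python3 - <<'E'
import sys; sys.path.insert(0,'.')
import numpy as np
import os; os.chdir('.')
from h import pix2w,crop2full
c=pix2w('top0',crop2full([(527,104),(775,122),(772,201),(523,184)],330,196,4,4),4);print(c,c.mean(0),np.diff(c,axis=0))
E
```

```text
[480.25674436 270.15427774   4.3802914 ] 18.7 17.419575217997316 [ 0.21707279 -0.3156366   0.43150059]
slot long axis check
slot long axis check
t [  2.63  18.85 -10.58] r [-0.001 -0.001 -0.092] j6 0.66
[[ 484.32322664 -349.02946419    4.        ]
 [ 476.54025806 -499.10355387    4.        ]
 [ 428.51980846 -496.28312679    4.        ]
 [ 435.62797838 -346.21358615    4.        ]] [ 456.25281788 -422.65743275    4.        ] [[  -7.78296858 -150.07408968    0.        ]
 [ -48.0204496     2.82042708    0.        ]
 [   7.10816992  150.06954064    0.        ]]
```

Call:
move_arm --motion '[{"tx": 0, "ty": 0, "tz": -2, "rx": 0, "ry": 0, "rz": 0, "fingers": 1}, {"tx": 0, "ty": 0, "tz": -5, "rx": 0, "ry": 0, "rz": 0, "fingers": 1}, {"tx": 0.2, "ty": 1.5, "tz": -8.5, "rx": 0, "ry": 0, "rz": 0, "fingers": 1}, {"tx": 0.6, "ty": 4, "tz": -10.5, "rx": 0, "ry": 0, "rz": -0.01, "fingers": 1}, {"tx": 1, "ty": 7.5, "tz": -10.6, "rx": 0, "ry": 0, "rz": -0.02, "fingers": 1}, {"tx": 1.5, "ty": 11.5, "tz": -10.6, "rx": 0, "ry": 0, "rz": -0.03, "fingers": 1}, {"tx": 2, "ty": 15.5, "tz": -10.6, "rx": 0, "ry": 0, "rz": -0.05, "fingers": 1}, {"tx": 2.5, "ty": 19.5, "tz": -10.6, "rx": 0, "ry": 0, "rz": -0.07, "fingers": 1}, {"tx": 3, "ty": 23.5, "tz": -10.6, "rx": 0, "ry": 0, "rz": -0.09, "fingers": 1}, {"tx": 3.6, "ty": 27.5, "tz": -10.6, "rx": 0, "ry": 0, "rz": -0.11, "fingers": 1}]'

```text
time_s: 19.53
ee_pos: [462.3, -8.4, 110.3]
eef_rot: [-0.0, 0.999, -0.04, 0.001]
contact_force: [1.1, -0.9, 0.4]
gripper_width: 0.187
```

```bash
python3 - <<'E'
from h import *
P,Q,s=tool();print(P,s['time_s'],s['gripper_width']*93)
go([458,-405,110],-0.05)
E
```

```text
[462.30482584  -8.39544086 110.27209369] 19.5333 17.39333367828571
t [ 2.76 39.57  0.  ] r [-0.001 -0.002 -0.031] j6 0.01
```

Call:
move_arm --motion '[{"tx": 0.3, "ty": 4, "tz": 0, "rx": 0, "ry": 0, "rz": -0.003, "fingers": 1}, {"tx": 0.6, "ty": 8, "tz": 0, "rx": 0, "ry": 0, "rz": -0.006, "fingers": 1}, {"tx": 0.9, "ty": 12, "tz": 0, "rx": 0, "ry": 0, "rz": -0.01, "fingers": 1}, {"tx": 1.1, "ty": 16, "tz": 0, "rx": 0, "ry": 0, "rz": -0.015, "fingers": 1}, {"tx": 1.4, "ty": 20, "tz": 0, "rx": 0, "ry": 0, "rz": -0.02, "fingers": 1}, {"tx": 1.7, "ty": 24, "tz": 0, "rx": 0, "ry": 0, "rz": -0.025, "fingers": 1}, {"tx": 2, "ty": 28, "tz": 0, "rx": 0, "ry": 0, "rz": -0.03, "fingers": 1}, {"tx": 2.3, "ty": 32, "tz": 0, "rx": -0.001, "ry": -0.002, "rz": -0.031, "fingers": 1}, {"tx": 2.5, "ty": 36, "tz": 2, "rx": -0.001, "ry": -0.002, "rz": -0.031, "fingers": 1}, {"tx": 2.7, "ty": 39, "tz": 4, "rx": -0.001, "ry": -0.002, "rz": -0.031, "fingers": 1}]'

```text
time_s: 20.37
ee_pos: [457.9, -402.3, 70.7]
eef_rot: [0.001, 1.0, -0.025, 0.001]
contact_force: [1.6, -0.1, -0.4]
gripper_width: 0.189
```

```bash
python3 - <<'E'
from h import *
P,Q,s=tool();print(P,s['time_s'],s['gripper_width']*93)
go([458,-405,50],-0.05)
E
```

```text
[ 457.94614123 -402.31367858   70.72769883] 20.3667 17.54782386568987
t [0.02 0.26 2.07] r [ 0.002 -0.002 -0.   ] j6 -0.71
```

Call:
move_arm --motion '[{"tx": 0, "ty": 0.26, "tz": 1, "rx": 0.002, "ry": -0.002, "rz": 0, "fingers": 1}, {"tx": 0, "ty": 0.26, "tz": 2, "rx": 0.002, "ry": -0.002, "rz": 0, "fingers": 1}, {"tx": 0, "ty": 0.26, "tz": 2, "rx": 0.002, "ry": -0.002, "rz": 0, "fingers": 1}, {"tx": 0, "ty": 0.26, "tz": 2, "rx": 0.002, "ry": -0.002, "rz": 0, "fingers": 1}, {"tx": 0, "ty": 0.26, "tz": 2, "rx": 0.002, "ry": -0.002, "rz": 0, "fingers": 1}]'

```text
time_s: 20.78
ee_pos: [458.4, -404.1, 51.8]
eef_rot: [0.0, 1.0, -0.025, 0.0]
contact_force: [0.2, 0.5, -0.4]
gripper_width: 0.192
```

```bash
python3 - <<'E'
from h import *
P,Q,s=tool();print(P,s['time_s'],s['gripper_width']*93)
w=shot('wrist','w16')
cv2.imwrite('pics/c16.png',cv2.resize(w['frame'][150:450,190:450],None,fx=3,fy=2,interpolation=cv2.INTER_CUBIC))
go([458,-405,50],-0.05)
E
```

```text
[ 458.44537408 -404.10178266   51.84031563] 20.7833 17.810011591473863
t [-0.05  0.08  0.21] r [ 0.001 -0.001  0.001] j6 -0.72
```

View pics/c16.png

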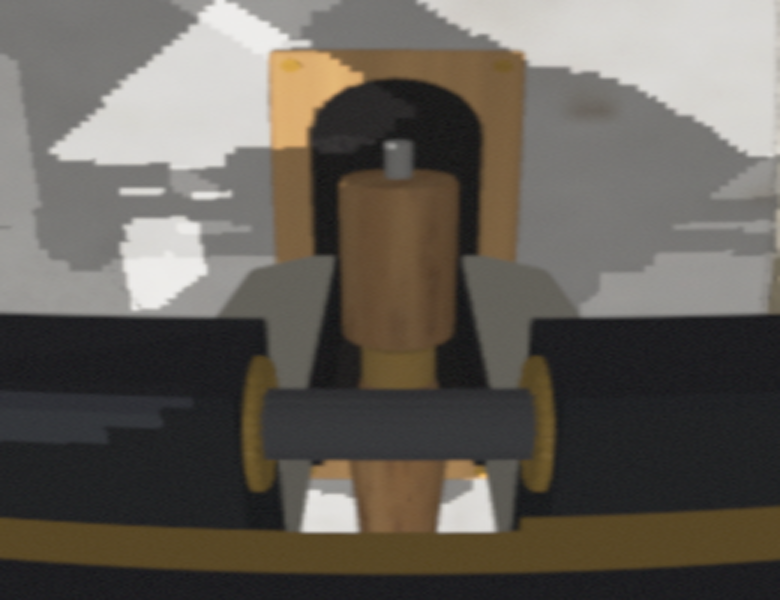

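```bash
python3 - <<'E'
from h import *
F=lambda p:crop2full(p,190,150,3,2)
P,Q,s=tool();print(P)
L=lambda p,z:Q.inv().apply(pix2w('w16',F(p),z,True)-P)
np.set_printoptions(precision=2,suppress=True)
for n,p,z in(('slot end',[(397,79)],4),('slot sides',[(311,140),(482,140)],4),('sl2',[(314,240),(480,240)],4),('outer',[(269,51),(525,51)],4),('padlow',[(350,478)],4),
 ('pin',[(398,141)],57),('head',[(339,190),(459,190)],56.4),('head2',[(343,330),(456,330)],56.4),('headface',[(398.5,178)],56.4),('handle',[(359,520),(439,520)],56.4)):
    a=L(p,z);print(n,a[:,:2].round(1).tolist(),a.mean(0)[:2])
E
```

```text
[ 458.54671959 -404.25400624   52.06613004]
slot end [[1.1, -46.8]] [  1.07 -46.77]
slot sides [[-15.8, -28.7], [17.8, -28.7]] [  0.97 -28.71]
sl2 [[-15.9, 2.5], [18.0, 2.5]] [1.07 2.52]
outer [[-23.6, -55.1], [25.7, -55.1]] [  1.07 -55.09]
padlow [[-10.1, 93.6]] [-10.11  93.56]
pin [[1.3, -39.8]] [  1.26 -39.78]
head [[-7.6, -28.3], [10.5, -28.3]] [  1.41 -28.33]
head2 [[-7.6, 6.9], [10.6, 6.9]] [1.51 6.9 ]
headface [[1.3, -31.1]] [  1.34 -31.14]
handle [[-6.0, 67.9], [8.9, 67.9]] [ 1.47 67.86]
```

Call:
move_arm --motion '[{"tx": -0.06, "ty": 0.07, "tz": 1.5, "rx": 0, "ry": 0, "rz": 0, "fingers": 1}, {"tx": -0.06, "ty": 0.07, "tz": 3, "rx": 0, "ry": 0, "rz": 0, "fingers": 1}, {"tx": -0.06, "ty": 0.07, "tz": 4, "rx": 0, "ry": 0, "rz": 0, "fingers": 1}, {"tx": -0.06, "ty": 0.07, "tz": 4.25, "rx": 0, "ry": 0, "rz": 0, "fingers": 1}, {"tx": -0.06, "ty": 0.07, "tz": 4.35, "rx": 0, "ry": 0, "rz": 0, "fingers": 1}, {"tx": -0.06, "ty": 0.07, "tz": 4.35, "rx": 0, "ry": 0, "rz": 0, "fingers": 1}, {"tx": -0.06, "ty": 0.07, "tz": 4.35, "rx": 0, "ry": 0, "rz": 0, "fingers": 1}]'

```text
time_s: 21.42
ee_pos: [458.0, -404.9, 8.5]
eef_rot: [0.001, 1.0, -0.024, 0.0]
contact_force: [-0.1, -0.1, -1.4]
gripper_width: 0.189
```

```bash
python3 - <<'E'
from h import *
P,Q,s=tool();print(P,s['time_s'],s['gripper_width']*93,s['contact_force'])
w=shot('wrist','w17')
cv2.imwrite('pics/c17.png',cv2.resize(w['frame'][150:450,190:450],None,fx=3,fy=2,interpolation=cv2.INTER_CUBIC))
P,Q,s=tool();print(P,s['time_s'],s['contact_force'])
E
```

```text
[ 458.0231734  -404.86419411    8.52532978] 21.4167 17.5640002080302 [-0.05103587 -0.05739315 -1.44779945]
[ 457.99554091 -404.89821825    8.55283517] 21.4667 [-0.04088232 -0.67642856 -0.63835767]
```

View pics/c17.png

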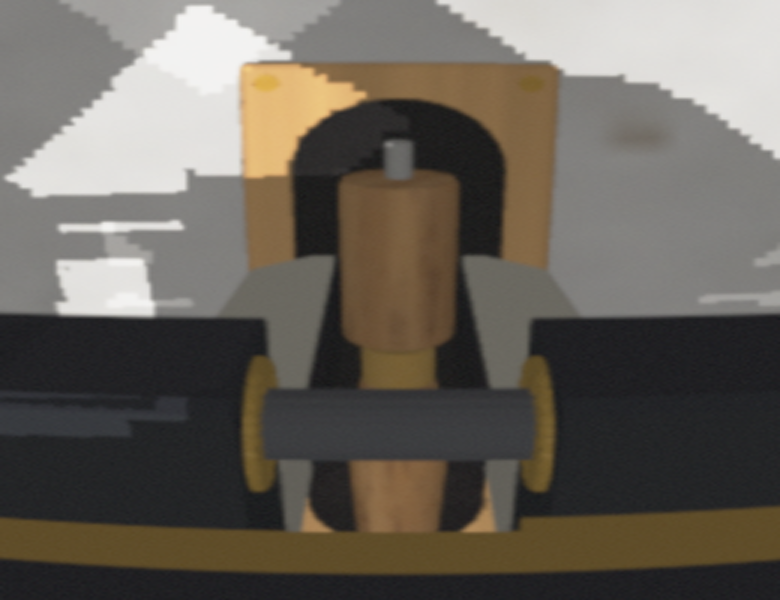

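```bash
python3 - <<'E'
from h import *
F=lambda p:crop2full(p,190,150,3,2)
P,Q,s=tool()
L=lambda p,z:Q.inv().apply(pix2w('w17',F(p),z,True)-P)
for n,p,z in(('slot end',[(398,99)],4),('sides',[(292,190),(505,190)],4),('outer',[(239,63),(558,64)],4),('pin',[(398,141)],13.5),('headface',[(399,178)],13),('head',[(339,190),(459,190)],13)):
    a=L(p,z);print(n,a[:,:2].round(1).tolist(),a.mean(0)[:2].round(2))
E
```

```text
slot end [[1.4, -47.6]] [  1.4  -47.56]
sides [[-15.5, -25.6], [18.5, -25.6]] [  1.49 -25.63]
outer [[-23.1, -56.1], [26.1, -55.9]] [  1.48 -56.04]
pin [[1.4, -39.6]] [  1.4  -39.63]
headface [[1.6, -31.0]] [  1.55 -31.01]
head [[-7.5, -28.2], [10.6, -28.2]] [  1.56 -28.2 ]
```

Call:
move_arm --motion '[{"tx": 0, "ty": 0, "tz": 0, "rx": 0, "ry": 0, "rz": 0, "fingers": 0.85}, {"tx": 0, "ty": 0, "tz": 0, "rx": 0, "ry": 0, "rz": 0, "fingers": 0.8}, {"tx": 0, "ty": 0, "tz": 0, "rx": 0, "ry": 0, "rz": 0, "fingers": 0.6}, {"tx": 0, "ty": 0, "tz": 0, "rx": 0, "ry": 0, "rz": 0, "fingers": 0.4}, {"tx": 0, "ty": 0, "tz": 0, "rx": 0, "ry": 0, "rz": 0, "fingers": 0.4}, {"tx": 0, "ty": 0, "tz": -2, "rx": 0, "ry": 0, "rz": 0, "fingers": 0.4}, {"tx": 0, "ty": 0, "tz": -5, "rx": 0, "ry": 0, "rz": 0, "fingers": 0.2}, {"tx": 0, "ty": 0, "tz": -9, "rx": 0, "ry": 0, "rz": 0, "fingers": 0}, {"tx": 0, "ty": 0, "tz": -13, "rx": 0, "ry": 0, "rz": 0, "fingers": 0}, {"tx": 0, "ty": 0, "tz": -16, "rx": 0, "ry": 0, "rz": 0, "fingers": 0}]'

```text
time_s: 22.3
ee_pos: [458.0, -404.9, 172.2]
eef_rot: [0.001, 1.0, -0.024, 0.001]
contact_force: [0.2, -0.1, 0.8]
gripper_width: 0.724
```

```bash
python3 - <<'E'
from h import *
P,Q,s=tool();print(P,s['time_s'],s['gripper_width']*93)
go([400,-520,260],-0.6);go([300,-560,260],-0.9)
w=shot('wrist','w18'); t=shot('top','top2')
im=t['frame']; a=cv2.resize(im[196:296,125:325],None,fx=4,fy=4,interpolation=cv2.INTER_CUBIC)
b=cv2.resize(w['frame'][100:300,220:420],None,fx=2,fy=2,interpolation=cv2.INTER_CUBIC)
c=cv2.resize(im[196:296,330:430+20],None,fx=3.3,fy=2,interpolation=cv2.INTER_CUBIC)
m=np.zeros((600,800,3),np.uint8); m[:400]=a; m[400:600,:396]=c; m[400:600,400:800]=cv2.resize(b,(400,400))[100:300]
cv2.imwrite('pics/c18.png',m)
E
```

```text
[ 458.03851824 -404.87438374  172.18054465] 22.3 67.37316484858617
t [-5.21 11.81 -8.76] r [ 0.002 -0.004  0.551] j6 -0.72
t [-15.    16.29  -8.78] r [ 0.002 -0.004  0.851] j6 -0.72
```

View pics/c18.png

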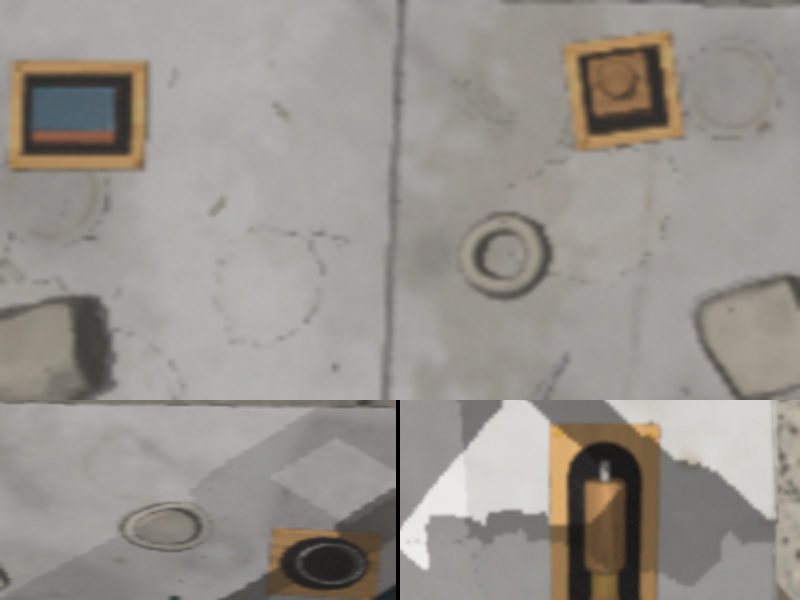

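```bash
python3 - <<'E'
from h import *
A=lambda p:crop2full(p,125,196,4,4)
c=pix2w('top2',A([(587,58),(648,49),(658,108),(597,117)]),36);print('stamp',c.mean(0).round(1),'pad',[483.7,89.2],np.diff(c,axis=0).round(1).tolist())
c=pix2w('top2',A([(30,86),(116,86),(117,143),(30,143)]),12);print('tile',c.mean(0).round(1),'pad 461.8 418.3')
im=cv2.imread('pics/top2.png')
cv2.imwrite('pics/c19.png',np.hstack([cv2.resize(im[196:241,256:306],None,fx=8,fy=8,interpolation=cv2.INTER_CUBIC),cv2.resize(im[255:300,403:453],None,fx=8,fy=8,interpolation=cv2.INTER_CUBIC)]))
E
```

```text
stamp [483.3  87.1  36. ] pad [483.7, 89.2] [[6.1, -35.8, 0.0], [-34.9, -6.9, 0.0], [-6.1, 35.7, 0.0]]
tile [460.6 417.7  12. ] pad 461.8 418.3
```

```bash
python3 - <<'E'
from h import *
im=cv2.imread('pics/top2.png')
def region(u,v,w,thr):
    big=cv2.resize(cv2.cvtColor(im,6)[v-w:v+w,u-w:u+w],None,fx=8,fy=8,interpolation=cv2.INTER_CUBIC)
    dark=(big<thr).astype(np.uint8)
    n,l,st,ce=cv2.connectedComponentsWithStats(dark); k=1+np.argmax(st[1:,4])
    cs,h=cv2.findContours((l==k).astype(np.uint8),cv2.RETR_CCOMP,cv2.CHAIN_APPROX_NONE)
    f=lambda c:(c[:,0]+.5)/8-.5+[u-w,v-w]
    out=max(cs,key=cv2.contourArea); ins=[c for c,hh in zip(cs,h[0]) if hh[3]>=0]
    return f(out), f(max(ins,key=cv2.contourArea))
for thr in(50,60):
    o,i=region(281,218,22,thr); a=np.deg2rad(9.3); U=np.array([[np.cos(a),np.sin(a)],[-np.sin(a),np.cos(a)]])
    O=pix2w('top2',o,4)[:,:2]@U.T; T=pix2w('top2',i,36)[:,:2]@U.T; B=pix2w('top2',i,4)[:,:2]@U.T
    pc=lambda X,q:np.percentile(X,q,axis=0).round(1)
    print('stamp: inlay centre',(pc(O,97)+pc(O,3))/2,'size',pc(O,97)-pc(O,3),'block from far edges',pc(T,95)-17,'near edges(z4)',pc(B,5)+17,
       'angle',cv2.minAreaRect(T.astype(np.float32)))
    o,i=region(144,224,24,thr)
    O=cv2.minAreaRect(pix2w('top2',o,4)[:,:2].astype(np.float32)); I=cv2.minAreaRect(pix2w('top2',i,11)[:,:2].astype(np.float32));print('tile',O,I)
# cutter: bright rim inside disc
g=cv2.cvtColor(im,6); print(g[270:284,414:443])
E
```

```text
stamp: inlay centre [491.3   9.5] size [43.  43.2] block from far edges [451.7   9.1] near edges(z4) [487.9  39.6] angle ((467.7313537597656, 23.2806396484375), (6.462575912475586, 1.4790668487548828), 81.91934967041016)Traceback (most recent call last):
  File "<stdin>", line 17, in <module>
  File "<stdin>", line 10, in region
ValueError: max() iterable argument is empty
```

```bash
python3 - <<'E'
from h import *
def proj(f,X):
    d=np.load(f'pics/{f}.npz'); c=d['R']@X+d['t']; r=np.hypot(c[0],c[1]); return c[:2]*d['K'][0,0]*np.arctan2(r,c[2])/r+d['K'][:2,2]
def run(f,X,w,thr):
    u,v=proj(f,np.array(X)).round().astype(int)
    im=cv2.imread(f'pics/{f}.png')[v-w:v+w,u-w:u+w]
    big=cv2.resize(im,None,fx=6,fy=6,interpolation=cv2.INTER_CUBIC).max(axis=2)
    _,m=cv2.threshold(big,thr,1,cv2.THRESH_BINARY_INV)
    n,l,st,ce=cv2.connectedComponentsWithStats(m); k=1+np.argmax(st[1:,4])
    cs,h=cv2.findContours((l==k).astype(np.uint8),cv2.RETR_CCOMP,cv2.CHAIN_APPROX_NONE)
    g=lambda c:(c[:,0]+.5)/6-.5+[u-w,v-w]
    o=g(max(cs,key=cv2.contourArea)); hs=sorted([c for c,q in zip(cs,h[0]) if q[3]>=0],key=cv2.contourArea)
    return o,(g(hs[-1]) if hs else None)
R_=lambda f,p,z:tuple(np.round(np.r_[(r:=cv2.minAreaRect(pix2w(f,p,z,True)[:,:2].astype(np.float32)))[0],r[1],r[2]],1))
for f,X,z,w in(('w6',[484,89,4],24,60),('w14',[462,418,4],12,60),('w10',[348,-267,4],24,60)):
    for t in(35,45,55,65):
        o,i=run(f,X,w,t); print(f,t,'inlay',R_(f,o,4),'tool',None if i is None else (R_(f,i,z),len(i)))
E
```

```text
w6 35 inlay (np.float64(485.4), np.float64(88.8), np.float64(47.9), np.float64(47.5), np.float64(9.1)) tool None
w6 45 inlay (np.float64(485.4), np.float64(88.8), np.float64(48.4), np.float64(48.0), np.float64(9.0)) tool None
w6 55 inlay (np.float64(485.4), np.float64(88.8), np.float64(48.9), np.float64(48.5), np.float64(9.1)) tool None
w6 65 inlay (np.float64(485.4), np.float64(88.8), np.float64(49.3), np.float64(48.8), np.float64(9.1)) tool None
w14 35 inlay (np.float64(463.7), np.float64(417.4), np.float64(48.0), np.float64(63.8), np.float64(1.2)) tool ((np.float64(463.4), np.float64(418.0), np.float64(36.4), np.float64(52.7), np.float64(0.4)), 1248)
w14 45 inlay (np.float64(463.7), np.float64(417.5), np.float64(48.6), np.float64(64.5), np.float64(1.2)) tool ((np.float64(463.4), np.float64(418.0), np.float64(35.4), np.float64(51.8), np.float64(0.7)), 1227)
w14 55 inlay (np.float64(463.7), np.float64(417.4), np.float64(49.1), np.float64(65.0), np.float64(1.2)) tool ((np.float64(463.3), np.float64(418.0), np.float64(34.8), np.float64(51.0), np.float64(1.0)), 1221)
w14 65 inlay (np.float64(463.8), np.float64(417.4), np.float64(49.6), np.float64(65.5), np.float64(1.3)) tool ((np.float64(463.5), np.float64(417.9), np.float64(34.3), np.float64(50.4), np.float64(0.4)), 1568)
w10 35 inlay (np.float64(349.2), np.float64(-270.3), np.float64(39.5), np.float64(36.9), np.float64(19.5)) tool None
w10 45 inlay (np.float64(349.1), np.float64(-270.4), np.float64(40.3), np.float64(37.8), np.float64(19.9)) tool None
w10 55 inlay (np.float64(349.1), np.float64(-270.5), np.float64(41.1), np.float64(38.6), np.float64(20.1)) tool None
w10 65 inlay (np.float64(348.9), np.float64(-270.9), np.float64(42.2), np.float64(39.7), np.float64(20.2)) tool None
```

```bash
python3 - <<'E'
from h import *
def proj(f,X):
    d=np.load(f'pics/{f}.npz'); c=d['R']@X+d['t']; r=np.hypot(c[0],c[1]); return c[:2]*d['K'][0,0]*np.arctan2(r,c[2])/r+d['K'][:2,2]
a=np.deg2rad(9.1); ex=np.array([np.cos(a),np.sin(a)]); ey=np.array([-ex[1],ex[0]]); c=np.array([485.4,88.8])
def prof(f,c,ex,ey,s,off,z,ch):
    im=cv2.imread(f'pics/{f}.png').astype(np.float32)
    uv=np.array([proj(f,np.array([*(c+ex*t+ey*off),z])) for t in s],np.float32)
    return cv2.remap(im,uv[:,:1],uv[:,1:],cv2.INTER_LINEAR)[:,0].max(axis=1).round().astype(int)
s=np.arange(-34,34.1,1)
print('stamp along x, off y=+10, z=4'); print(dict(zip(s.astype(int).tolist(),prof('w6',c,ex,ey,s,10,4,0).tolist())))
print('same z=36'); print(dict(zip(s.astype(int).tolist(),prof('w6',c,ex,ey,s,0,36,0).tolist())))
s2=np.arange(5,34.1,1)
print('along y'); print(dict(zip(s2.astype(int).tolist(),prof('w6',c,ey,-ex,s2,0,4,0).tolist())))
# cutter: disc and ring seen in w10, top2 profiles
E=np.array([1.,0]);N=np.array([0,1.])
im=cv2.imread('pics/top2.png');g=im.max(axis=2)
print('top2 row 277',g[277,408:448].tolist());print('top2 col 428',g[257:298,428].tolist())
d=np.load('pics/top2.npz');p=lambda X:((k:=d['K']@(d['R']@np.array(X)+d['t']))[:2]/k[2]).round(2)
print(p([348.3,-267.7,4]),p([348.3,-267.7,25]),p([348.3,-267.7,25+0])-p([348.3,-247.7,25]))
E
```

```text
stamp along x, off y=+10, z=4
{-34: 114, -33: 114, -32: 117, -31: 123, -30: 126, -29: 129, -28: 132, -27: 130, -26: 121, -25: 88, -24: 44, -23: 29, -22: 27, -21: 29, -20: 39, -19: 68, -18: 90, -17: 98, -16: 97, -15: 95, -14: 94, -13: 93, -12: 92, -11: 93, -10: 95, -9: 95, -8: 96, -7: 98, -6: 99, -5: 98, -4: 98, -3: 95, -2: 92, -1: 92, 0: 93, 1: 92, 2: 92, 3: 94, 4: 93, 5: 95, 6: 94, 7: 94, 8: 94, 9: 93, 10: 93, 11: 92, 12: 92, 13: 91, 14: 92, 15: 92, 16: 91, 17: 87, 18: 70, 19: 40, 20: 28, 21: 27, 22: 26, 23: 29, 24: 45, 25: 92, 26: 123, 27: 128, 28: 127, 29: 127, 30: 127, 31: 127, 32: 122, 33: 113, 34: 108}
same z=36
{-34: 111, -33: 111, -32: 113, -31: 112, -30: 113, -29: 115, -28: 122, -27: 126, -26: 129, -25: 131, -24: 132, -23: 128, -22: 88, -21: 34, -20: 28, -19: 30, -18: 38, -17: 75, -16: 103, -15: 110, -14: 108, -13: 104, -12: 97, -11: 91, -10: 86, -9: 88, -8: 96, -7: 100, -6: 102, -5: 101, -4: 99, -3: 96, -2: 95, -1: 99, 0: 102, 1: 105, 2: 108, 3: 109, 4: 109, 5: 108, 6: 107, 7: 105, 8: 100, 9: 92, 10: 89, 11: 97, 12: 95, 13: 95, 14: 100, 15: 101, 16: 89, 17: 50, 18: 29, 19: 28, 20: 30, 21: 38, 22: 77, 23: 116, 24: 128, 25: 129, 26: 129, 27: 129, 28: 124, 29: 114, 30: 113, 31: 114, 32: 114, 33: 115, 34: 115}
along y
{5: 98, 6: 98, 7: 100, 8: 99, 9: 96, 10: 93, 11: 88, 12: 90, 13: 87, 14: 83, 15: 82, 16: 73, 17: 52, 18: 32, 19: 28, 20: 25, 21: 28, 22: 27, 23: 27, 24: 51, 25: 104, 26: 130, 27: 132, 28: 132, 29: 133, 30: 133, 31: 132, 32: 129, 33: 121, 34: 112}
top2 row 277 [146, 147, 146, 131, 136, 141, 106, 58, 40, 37, 38, 52, 71, 60, 39, 37, 37, 35, 36, 35, 36, 35, 35, 36, 35, 33, 34, 35, 36, 46, 53, 62, 54, 58, 83, 94, 94, 97, 99, 100]
top2 col 428 [132, 132, 132, 135, 145, 160, 151, 97, 48, 41, 54, 87, 51, 38, 38, 35, 35, 36, 34, 35, 36, 35, 36, 35, 34, 33, 35, 37, 39, 58, 78, 43, 34, 48, 91, 106, 107, 99, 98, 98, 99]
[427.88 277.27] [429.87 277.11] [8.5  0.18]
```

```bash
python3 - <<'E'
from h import *
a=cv2.imread('pics/top0.png').astype(int);b=cv2.imread('pics/top2.png').astype(int)
for n,(u,v) in dict(ring=(251,260),pot=(378,258)).items(): print(n,np.abs(a-b)[v-16:v+16,u-16:u+16].mean())
print(bot.read_state()['time_s'],bot.job_done())
E
```

```text
ring 16.935546875
pot 8.2353515625
the job is handed in; nothing more can be done
22.4 None
```

All four tools are on their pads, and I handed the job in at 22.4 s of the 96 s allowed. I placed them in the order you listed: stamp, ring cutter, tile, roller. The gripper was open and raised clear when I handed in.

| Tool | Last check | Offset from pad centre |
|---|---|---|
| Stamp | wrist camera, after release | about 0.4 mm |
| Ring cutter | top camera, after release | about 1 mm, near the limit of that image |
| Tile | wrist camera, after release, glazed side up | about 0.5 mm; its angle is within 1° of the pad |
| Roller | wrist camera, just before release | about 0.3 mm, lined up; a picture after release showed it lying straight in the strip |

- **Disagreeing check:** a rougher reading of the stamp from the top camera put it 2 mm off. I went with the closer wrist view.
- **Failed check:** I could not view the last enlarged crop of the stamp and cutter because the picture limit was reached. I measured those from pixel values instead.
- **Clay ring and pot:** the clay ring is in the same place in the top-camera crops from before and after. I compared the pot only by eye. A simple pixel difference was not zero for either (about 17 for the ring, 8 for the pot). I put that down to the arm's shadow and did not check further.

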